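# Scrap the pulled relays and lean the card for inspection

### The arm

A 6-joint arm with a two-finger parallel gripper is mounted at the origin on the work surface. World frame = base frame: x ahead of the robot, y to its left, z up, the work surface at z = 0. Lengths are in m, angles in rad, forces in N, time in s.
With the tool pointing down it reaches from about 0.25 to 0.725 m from the base axis. Payload 4 kg.
Tool frame: the origin (TCP) lies at the very end of the fingers, on their centre line; the grasp point (between the pads) lies 19 mm behind it; x points along the fingers, z is the direction in which the jaws open and shut, and the axes are right-handed (so a half turn about x gives the same grasp; the last joint's range is limited). The gripper opens to 85 mm and grips with 20 to 120 N. Pads are 22 mm wide; open, the fingers measure 114 mm over their backs; the gripper's body (76 mm by 85 mm) begins 54 mm behind the grasp point. The pads swing forward as they close: fully open they stand 13 mm farther back than shut.
Start: joints at [1.2, 0.241, 0.005, 1.335, 0, 1.571], TCP at [0.181, 0.466, 0.231] pointing down, gripper open.
Joint ranges: [-2.72, 2.72], [-1.05, 1.87], [-1.09, 1.28], [-1.99, 2.15], [-1.42, 1.44], [-3.14, 3.14]. Speed limits (rad/s): [2.79, 2.79, 3.14, 3.14, 3.14, 3.14].

### API

Orientations are given as a unit quaternion [x, y, z, w].
In Python, from workcell import bot gives the robot as it stands.
- The arm moves only by the tool apply_moves, never from a script. Its argument "targets" is one flat list of numbers, 7 for each row, row after row: the shift along the tool's x, y, z in units of 25 cm (1.0 is 25 cm), then the turn, a rotation vector about the tool's x, y, z in units of 0.5 rad (1.0 is 0.5 rad), then the opening, from 0 (shut) to 1 (fully open). In form: [tx, ty, tz, wx, wy, wz, claw, tx, ty, tz, wx, wy, wz, claw, ...]. A call has 1 to 12 rows; each row is the pose to reach, as a shift and turn from the pose commanded when the call began, along the tool's axes at that moment; what a row does not reach only later rows make up. A row lasts 1/12 s, in which the tool goes at most 41.7 mm and 7.16 degrees, less where a joint would pass 70% of its speed; a pose out of reach is approached as far as the arm can. A call with a number of a shift or a turn outside -1 to 1 is refused whole. A call with a gripper value outside its range is refused whole. The fingers move at their own pace and stop on an object; the grip force is fixed at half the most. Time passes only in rows, so rows that repeat a pose let the fingers close. It gives the time, the measured TCP pose, the force and the opening at its end, in the units of the state.
- bot.get_obs(): the state, without advancing time (a new reading comes with each control period).
- bot.camera(name): name is "scene" or "top" or "wrist"; returns (picture, depth): 480x640x3 uint8, red, green, blue; 480x640 float32, m along the optical axis (not along the pixel's ray), 0 where there is no reading.
- bot.camera_params(name): a dict with "fx", "fy", "cx", "cy" (pixels), "T" (4x4, takes a point from camera to world coordinates); the wrist camera has in their place "tool_from_camera" (4x4, takes a point from camera to tool coordinates, whose origin is the TCP and whose axes are the tool frame's). Camera axes: x right, y up, looking along -z (the intrinsics and any distortion apply to the point x, -y, -z); pixel columns grow to the right and rows downward; lengths in m; the calibration is good to about 2 mm. A picture is of the moment at which its call begins: read the wrist's pose just before it. camera_params takes no time and is no camera call.
- bot.job_done(): hands the job in, once; it reports no verdict.
The state is a dict: "clock": time; "joint_pos": joint angles; "joint_vel": joint speeds; "tau": joint torques, N m; "eef_pos": TCP position; "tool_rot": TCP orientation; "ft_force": force on the tool from outside, world axes, zero at the start; "ft_torque": the same for the moment, N m; "grip_width": finger opening in m.
Only numpy, scipy, OpenCV 4.12 (cv2) and the standard library are available. Lean on these libraries where they do the work, as an engineer would, in place of code of your own. Each camera call takes 0.05 s, during which the arm holds its last target.

### The job

Take every block relay off the turntable and push it through the flap gate of the scrap bin, so that it drops inside and the flap falls shut behind it; the round can relay stays standing on the turntable. Also lift the circuit card out of its slotted stand and leave it standing on its lower edge on the bench, leaning back at a moderate angle (some 10 to 30 degrees from upright) against the smooth face of the heat sink, within its width. Do these in any order, and leave everything else on the bench where it is.

Things in the scene. Friction and masses are not known exactly. Their poses are not given: they have to be found in the camera images.
- relay1_center (a point): loose block relay with grey foot and white housing, 44 mm long (its x), 24 mm wide (its y), 30 mm high (its z), 50 g; this point is its middle. Starts standing on the platter, any yaw. Three to five of the five relays are there, the others are absent
- relay2_center (a point): loose block relay with grey foot and white housing, 44 mm long (its x), 24 mm wide (its y), 30 mm high (its z), 50 g; this point is its middle. Starts standing on the platter, any yaw. Three to five of the five relays are there, the others are absent
- relay3_center (a point): loose block relay with grey foot and white housing, 44 mm long (its x), 24 mm wide (its y), 30 mm high (its z), 50 g; this point is its middle. Starts standing on the platter, any yaw. Three to five of the five relays are there, the others are absent
- relay4_center (a point): loose block relay with grey foot and white housing, 44 mm long (its x), 24 mm wide (its y), 30 mm high (its z), 50 g; this point is its middle. Starts standing on the platter, any yaw. Three to five of the five relays are there, the others are absent
- relay5_center (a point): loose block relay with grey foot and white housing, 44 mm long (its x), 24 mm wide (its y), 30 mm high (its z), 50 g; this point is its middle. Starts standing on the platter, any yaw. Three to five of the five relays are there, the others are absent
- can_center (a point): round aluminium can relay, 32 mm diameter, 28 mm high, standing upright near the middle of the platter; it is sound and stays there; this point is its middle, z is its axis
- turntable_top (a point): centre of the upper face of the turntable's round aluminium platter, 240 mm diameter, 12 mm thick, upper face 30 mm above the bench. The platter turns freely about the vertical and has no drive
- bin: fixed grey scrap bin with a clear closed cover. Origin: on the bench, below the middle of its gate; x is the direction in which things are pushed in, z up. Before the gate (x -120 to 0 mm, y -65 to 65 mm) lies a level sill 135 mm above the bench. A fixed bar and the cover lie over gate and inside, up to 195 mm above the bench
- bin_gate (a point): middle of the bin's gate opening, 161 mm above the bench, axes as the bin's; 70 mm wide (y -35 to 35), from 135 to 187 mm above the bench. Right behind it is a drop to a slick slope and the bin's floor, 5 mm above the bench: a relay tips and falls in once its middle is past the gate. The inside is 196 mm long (x) and 152 mm wide
- flap (a joint): 30 g metal flap, 66 by 49 mm, that closes the bin's gate; hangs from a hinge at its top edge, 187 mm above the bench, along the bin's y. 0 = hanging shut, grows up to 1.4 rad as it swings inwards (bin's +x); does not open outwards; falls shut by its weight
- card_center (a point): reddish-brown circuit card in a rigid slab, 10 mm thick (its x), 80 mm wide (its y), 140 mm high (its z, up), 200 g; this point is its middle. Starts upright in the slotted stand
- card_foot (a point): middle of the card's lower edge, 70 mm below its centre; axes as the card's
- stand: fixed black stand, 50 (x) by 100 (y) by 30 mm high, with a 12 mm wide slot along its y that holds the card upright; slot floor 6 mm above the bench. Origin under its centre
- heatsink: fixed finned aluminium heat sink. Origin: on the bench at the middle of its smooth upright face, which is 120 mm wide (y -60 to 60 mm), 80 mm high and looks along its +x (away from the robot); the fins fill x -40 to 0 mm. The card is to lean on this face, its foot on the bare bench at x > 0
- screwdriver: bystander to be left where it is: screwdriver, 170 mm, lying on the bench
- spool: bystander to be left where it is: grey wire spool, 56 mm diameter, 40 mm high
- flux: bystander to be left where it is: white bottle, 44 mm diameter, 90 mm high
- brush: bystander to be left where it is: brush, 150 mm, lying on the bench
- cup: bystander to be left where it is: small white bowl, 60 mm diameter, 45 mm high
- meter: bystander to be left where it is: black hand-held meter, 140 by 75 by 32 mm, lying flat

How it is judged:
At the end, for the whole second after the job is handed in: Every relay present is in the bin behind the gate; flap below 0.10 rad; can upright on the platter, within 105 mm of its centre; card at rest, lower edge on the bench, leaning 0.10 to 0.60 rad from upright on the heat sink's face, its middle within 50 mm of the face's middle line (x of relay1_center in the frame of bin between 0.008 and 0.2 m and y of relay1_center in the frame of bin between -0.08 and 0.08 m and z of each of relay1_center, relay2_center, relay3_center, relay4_center, relay5_center in the frame of bin below 0.15 m and x of relay2_center in the frame of bin between 0.008 and 0.2 m and y of relay2_center in the frame of bin between -0.08 and 0.08 m and x of relay3_center in the frame of bin between 0.008 and 0.2 m and y of relay3_center in the frame of bin between -0.08 and 0.08 m and x of relay4_center in the frame of bin between 0.008 and 0.2 m and y of relay4_center in the frame of bin between -0.08 and 0.08 m and x of relay5_center in the frame of bin between 0.008 and 0.2 m and y of relay5_center in the frame of bin between -0.08 and 0.08 m and value of joint flap below 0.1 rad and horizontal distance between can_center and turntable_top below 0.105 m and angle between can_center's own z axis and vertical below 0.2 rad and height (world z) of can_center above 0.035 m and angle between card_center's own z axis and vertical between 0.1 and 0.6 rad and height (world z) of card_foot below 0.01 m and contact force between card and heatsink above 0.03 N and contact force between card and stand below 0.01 N and y of card_center in the frame of heatsink between -0.05 and 0.05 m and x of card_foot in the frame of heatsink above 0.005 m and linear speed of card below 0.02 m/s); the robot touches nothing.
It fails at once if a bystander is moved more than 30 mm (distance of any of screwdriver, spool, flux, brush, cup, meter from where it was at the start of the episode above 0.03 m).
Of relay1, relay2, relay3, relay4, relay5 only 3 to 5 are there at a start; the rules pass over those that are not, and their reading is None.
At some moment in a run one of relay1, relay2, relay3, relay4, relay5 may be knocked a few centimetres aside while the robot is not near it.
It also fails if it takes over 210 s, if anything falls off the work surface, if the arm or the gripper's body presses on something with over 40 N, if the wrist force passes 120 N, or if a joint passes its speed limit or range.

## Working session

There is one attempt and no reset: what is moved stays moved. The work goes in short steps, Python scripts to look and compute and a tool call to move; the robot and the scene stay as the last step left them, time stands still between calls to the robot, and variables do not carry over. Pictures are saved under pics/ and viewed, and the job is handed in when it is done.

Besides the shell and the picture viewer there is one more tool, called after "Request:" by a JSON object that holds its "api" and its "payload", one argument or row to a line. apply_moves: Moves the arm, as the interface text tells. Its arguments: {"type":"object","properties":{"targets":{"type":"array"}},"required":["targets"]}

```bash
ls; mkdir -p pics
python3 - <<'E'
from workcell import bot
import cv2
o=bot.get_obs();print(o)
for n in("scene","top","wrist"):
    p,d=bot.camera(n);cv2.imwrite(f"pics/{n}0.png",p[:,:,::-1]);print(n,bot.camera_params(n))
E
```

```text
pics
{'clock': 0.0, 'joint_pos': array([ 1.19999454e+00,  2.41434614e-01,  3.72277083e-03,  1.33517099e+00,
       -2.15558894e-05,  1.57081047e+00]), 'joint_vel': array([-0.00113197, -0.00151819, -0.00195258,  0.00128686,  0.00043285,
       -0.00107332]), 'tau': array([ 7.15710630e-04, -3.72317469e+01,  2.52407813e+01,  1.69026526e-02,
        1.24384142e-04, -1.34301562e-06]), 'eef_pos': array([0.18096226, 0.4654368 , 0.23040158]), 'tool_rot': array([-0.39967942,  0.58420854,  0.39883377,  0.58299946]), 'ft_force': array([0.15298355, 0.16294081, 0.19485126]), 'ft_torque': array([ 0.01816511, -0.02625272, -0.07702056]), 'grip_width': 0.08520052063669661}
scene {'fx': 536.0854713134504, 'fy': 536.0854713134504, 'cx': 311.0898085339029, 'cy': 236.57397729472189, 'T': array([[ 0.71238256, -0.59473108,  0.37256682,  0.98728678],
       [ 0.70160178,  0.59120529, -0.3977829 , -0.40395266],
       [ 0.01631038,  0.54476715,  0.83842872,  0.97106165],
       [ 0.        ,  0.        ,  0.        ,  1.        ]])}
top {'fx': 467.15818846036717, 'fy': 467.15818846036717, 'cx': 321.7024910678368, 'cy': 244.33381192944023, 'T': array([[ 6.63959487e-04,  9.82820050e-01, -1.84565186e-01,
         4.25758779e-01],
       [-9.99805127e-01, -2.98901747e-03, -1.95134114e-02,
        -1.38643480e-02],
       [-1.97298406e-02,  1.84542175e-01,  9.82626541e-01,
         1.04323565e+00],
       [ 0.00000000e+00,  0.00000000e+00,  0.00000000e+00,
         1.00000000e+00]])}
wrist {'fx': 399.7130462377523, 'fy': 399.7130462377523, 'cx': 319.9893404390079, 'cy': 227.7986898970706, 'tool_from_camera': array([[ 7.34417453e-05,  3.28489730e-01, -9.44507539e-01,
        -1.42136186e-01],
       [-6.59509337e-04,  9.44507352e-01,  3.28489614e-01,
         8.35764232e-02],
       [ 9.99999780e-01,  5.98786690e-04,  2.86008312e-04,
         6.46575931e-04],
       [ 0.00000000e+00,  0.00000000e+00,  0.00000000e+00,
         1.00000000e+00]])}
```

View pics/scene0.png

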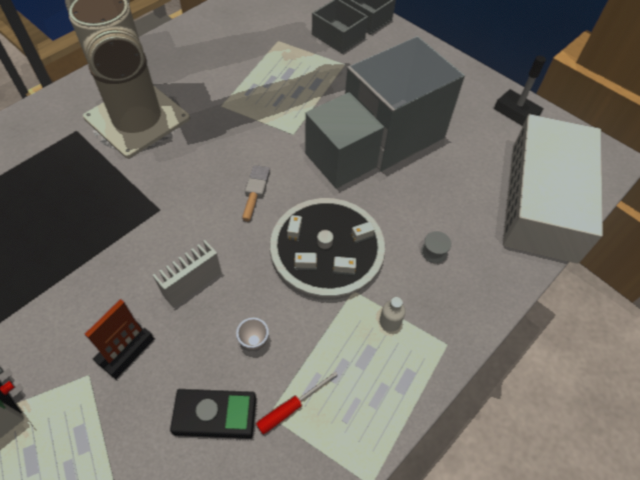

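View pics/top0.png

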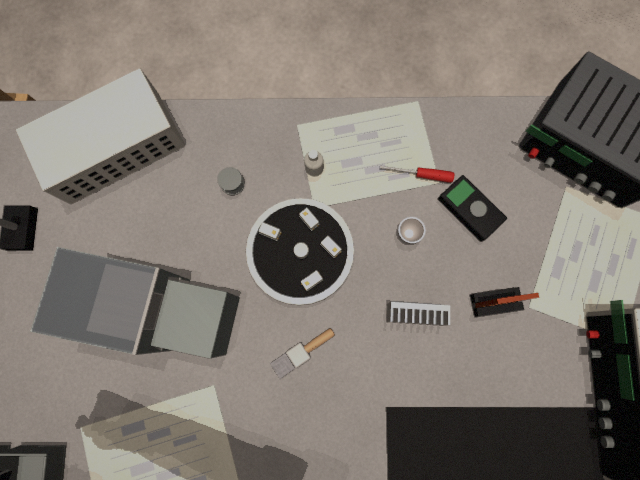

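View pics/wrist0.png

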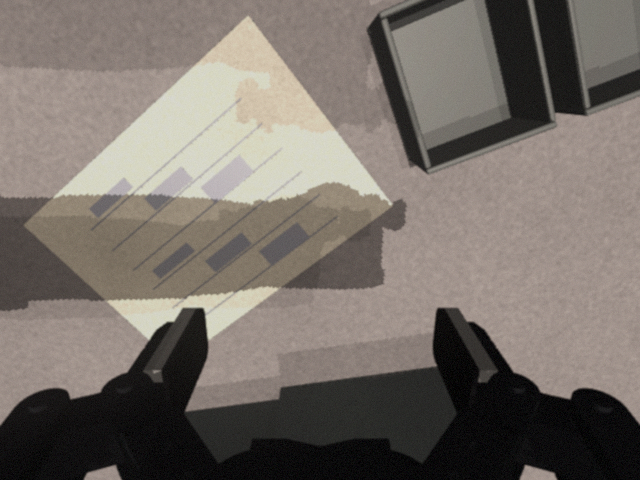

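```bash
cat > h.py <<'E'
import numpy as np, cv2
from workcell import bot
from scipy.spatial.transform import Rotation as R
def cloud(name):
    o=bot.get_obs()
    p,d=bot.camera(name); c=bot.camera_params(name)
    v,u=np.mgrid[0:480,0:640]
    P=np.stack([(u-c['cx'])/c['fx']*d,-(v-c['cy'])/c['fy']*d,-d],-1)
    if 'T' in c: T=c['T']
    else:
        W=np.eye(4);W[:3,:3]=R.from_quat(o['tool_rot']).as_matrix();W[:3,3]=o['eef_pos'];T=W@c['tool_from_camera']
    X=P@T[:3,:3].T+T[:3,3]; X[d==0]=np.nan
    return p,d,X
def save(n,p,box=None,s=1):
    if box: p=p[box[1]:box[3],box[0]:box[2]]
    p=cv2.resize(p,None,fx=s,fy=s,interpolation=cv2.INTER_CUBIC); cv2.imwrite(f'pics/{n}.png',p[:,:,::-1])
E
cat > m.py <<'E'
from h import *
p,d,X=cloud('top')
np.save('X.npy',X);np.save('p.npy',p)
z=X[...,2]
print('bench',np.nanmedian(z[230:270,360:385]))
def rep(n,box,lo,hi):
    u0,v0,u1,v1=box
    m=np.zeros(z.shape,bool);m[v0:v1,u0:u1]=True
    m&=(z>lo)&(z<hi)
    nn,lab,st,ce=cv2.connectedComponentsWithStats(m.astype(np.uint8))
    for i in range(1,nn):
        if st[i,4]<25: continue
        q=X[lab==i]
        r=cv2.minAreaRect((q[:,:2]*1000).astype(np.float32))
        b=cv2.boxPoints(r)
        e=b[1]-b[0];f=b[2]-b[1]
        L=e if np.hypot(*e)>np.hypot(*f) else f
        print(n,st[i,4],'px',ce[i].round(0),'ctr',np.round(r[0],1),'size',np.round(r[1],1),'longdir deg',round(np.degrees(np.arctan2(L[1],L[0])),1),'z',np.round(np.nanpercentile(q[:,2],[5,50,95]),4))
rep('platter',(235,190,365,310),.02,.04)
rep('tall',(250,200,350,300),.046,.09)
rep('card',(460,270,550,330),.1,.2)
rep('stand',(460,270,550,330),.015,.045)
rep('sink',(370,280,470,345),.05,.12)
rep('sill',(130,260,250,370),.12,.15)
rep('cover',(20,230,170,370),.17,.25)
E
python3 m.py
python3 - <<'E'
from h import *
p=np.load('p.npy');save('c1',p,(20,230,260,380),3);save('c2',p,(360,200,560,340),4)
E
```

```text
bench -0.000587047013125952
platter 7945 px [299. 252.] ctr [604.1  55.7] size [237.7 237.1] longdir deg 0.6 z [0.0265 0.0296 0.0328]
tall 210 px [308. 218.] ctr [669.9  34.9] size [42.5 22.4] longdir deg 40.0 z [0.0508 0.0588 0.0617]
tall 216 px [269. 231.] ctr [642.4 121.2] size [42.3 22.3] longdir deg 66.7 z [0.0503 0.0587 0.0617]
tall 219 px [330. 246.] ctr [607.6 -13.2] size [41.2 22.6] longdir deg 43.4 z [0.0522 0.0587 0.0619]
tall 172 px [300. 250.] ctr [599.1  51.3] size [30.1 28.4] longdir deg 1.7 z [0.0534 0.057  0.0597]
tall 217 px [311. 280.] ctr [534.5  28.3] size [22.5 41.7] longdir deg -55.1 z [0.0557 0.0591 0.0619]
card 272 px [513. 299.] ctr [ 489.7 -367.5] size [10.  79.5] longdir deg -81.5 z [0.113  0.145  0.1476]
stand 873 px [497. 302.] ctr [ 490.2 -371.9] size [ 50.  101.9] longdir deg -81.6 z [0.0254 0.0293 0.0323]
sink 951 px [420. 312.] ctr [ 463.8 -194.2] size [120.2  40.2] longdir deg 86.5 z [0.0564 0.078  0.0817]
sill 4424 px [188. 319.] ctr [452.8 262.4] size [124.  159.9] longdir deg -11.0 z [0.1312 0.1343 0.1374]
sill 94 px [156. 311.] ctr [464.6 322.7] size [ 2.7 64.6] longdir deg -11.6 z [0.137  0.1433 0.1492]
cover 9828 px [ 97. 301.] ctr [484.5 418.8] size [203.  160.3] longdir deg 78.3 z [0.1901 0.1932 0.1956]
```

View pics/c1.png

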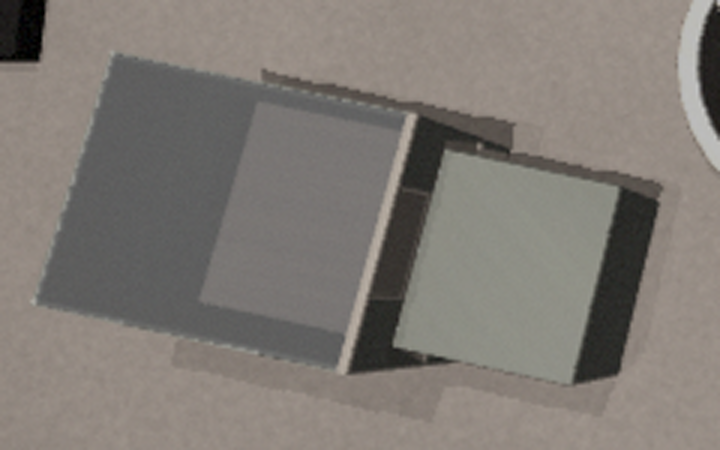

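View pics/c2.png

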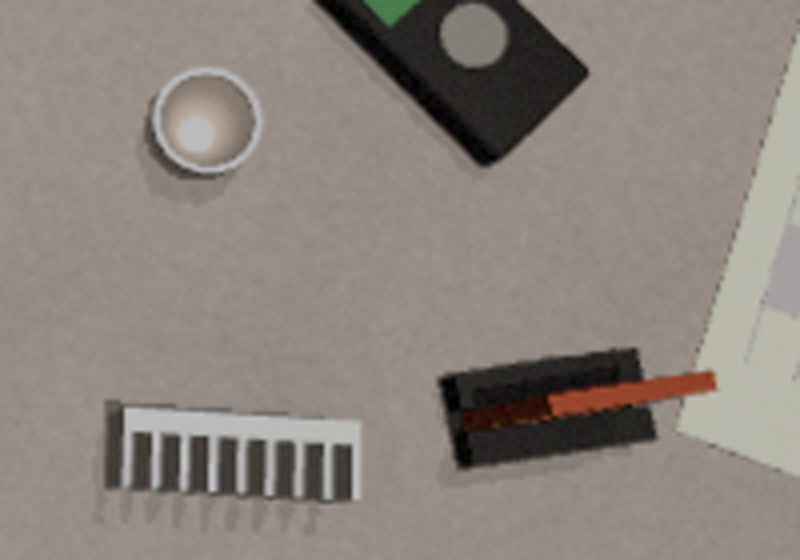

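```bash
cat >> h.py <<'E'
def down(a,tilt=0,taxis=None):
    a=np.radians(a);z=np.array([np.cos(a),np.sin(a),0]);x=np.array([0,0,-1.]);M=np.stack([x,np.cross(z,x),z],1)
    if tilt: M=R.from_rotvec(np.radians(tilt)*np.array(taxis)).as_matrix()@M
    return M
def go(pos,a,tilt=0,taxis=None):
    o=bot.get_obs();C=R.from_quat(o['tool_rot']).as_matrix()
    G=down(a,tilt,taxis)
    t=C.T@(np.array(pos)-o['eef_pos'])/.25; w=R.from_matrix(C.T@G).as_rotvec()/.5
    print('d',t.round(3),'w',w.round(3),'rows>=',round(max(np.linalg.norm(t)*.25/.0417,np.linalg.norm(w)*.5/np.radians(7.16)),1))
def st():
    o=bot.get_obs();C=R.from_quat(o['tool_rot']).as_matrix()
    print('t',round(float(o['clock']),2),'pos',o['eef_pos'].round(4),'jaw',np.degrees(np.arctan2(C[1,2],C[0,2])).round(1),'app',C[:,0].round(3),'q',o['joint_pos'].round(2),'F',o['ft_force'].round(1),'w',round(float(o['grip_width']),4))
E
python3 - <<'E'
from h import *
st();go([.5345,.0283,.13],35);go([.5345,.0283,.13],-145); go([.6424,.1212,.13],-23); go([.6424,.1212,.13],157)
E
```

```text
t 0.2 pos [0.181  0.4657 0.2307] jaw 68.8 app [-0.    -0.001 -1.   ] q [ 1.2   0.24  0.    1.34 -0.    1.57] F [0.4 0.2 0.6] w 0.0855
d [ 0.404 -1.952 -1.118] w [ 1.178e+00 -3.000e-03  1.000e-03] rows>= 13.7
d [ 0.404 -1.952 -1.118] w [-5.105e+00 -1.000e-03 -3.000e-03] rows>= 20.4
d [ 0.404 -2.219 -0.615] w [ 3.203e+00 -2.000e-03  2.000e-03] rows>= 14.0
d [ 0.404 -2.219 -0.615] w [-3.08e+00 -2.00e-03 -2.00e-03] rows>= 14.0
```

Request:
{"api": "apply_moves", "payload": {
  "targets": [0,-1,-0.58,0.6,0,0,0.55,0,-1,-0.58,0.6,0,0,0.55,0,-1,-0.58,0.6,0,0,0.55,0,-1,-0.58,0.6,0,0,0.55,0,-1,-0.58,0.6,0,0,0.55,0,-1,-0.58,0.6,0,0,0.55,0,-1,-0.58,0.6,0,0,0.55,0,-1,-0.58,0.6,0,0,0.55]
}}

```text
clock: 0.87
eef_pos: [0.365, 0.2353, 0.2313]
tool_rot: [-0.306, 0.638, 0.304, 0.638]
ft_force: [0.7, -0.4, -0.2]
grip_width: 0.047
```

```bash
python3 m.py|grep tall; python3 -c "
from h import *
st();go([.5345,.0283,.12],35)"
```

```text
tall 213 px [308. 218.] ctr [669.4  34.7] size [42.4 22.3] longdir deg 40.1 z [0.0519 0.0588 0.0617]
tall 214 px [269. 231.] ctr [642.9 121. ] size [43.3 23. ] longdir deg 67.6 z [0.0503 0.0587 0.0621]
tall 216 px [330. 246.] ctr [607.6 -13.3] size [41.6 22.8] longdir deg 44.4 z [0.0525 0.0589 0.0622]
tall 171 px [300. 250.] ctr [599.2  51.1] size [30. 28.] longdir deg 0.9 z [0.0529 0.0571 0.0604]
tall 216 px [311. 280.] ctr [534.5  28.1] size [22.3 41.9] longdir deg -54.8 z [0.0549 0.0589 0.0617]
t 0.92 pos [0.3634 0.2375 0.2312] jaw 51.1 app [ 0. -0. -1.] q [ 0.58  0.11 -0.15  1.31 -0.    1.26] F [-0.1  0.6 -0.8] w 0.0471
d [ 0.445 -1.058 -0.222] w [ 0.563 -0.     0.001] rows>= 7.0
```

Request:
{"api": "apply_moves", "payload": {
  "targets": [0.25,-1,-0.22,0.56,0,0,0.55,0.25,-1,-0.22,0.56,0,0,0.55,0.25,-1,-0.22,0.56,0,0,0.55,0.25,-1,-0.22,0.56,0,0,0.55,0.25,-1,-0.22,0.56,0,0,0.55,0.25,-1,-0.22,0.56,0,0,0.55,0.25,-1,-0.22,0.56,0,0,0.55,0.25,-1,-0.22,0.56,0,0,0.55,0.25,-1,-0.22,0.56,0,0,0.55]
}}

```text
clock: 1.67
eef_pos: [0.5227, 0.0426, 0.1681]
tool_rot: [-0.215, 0.674, 0.216, 0.673]
ft_force: [-0.3, 0.4, 0.6]
grip_width: 0.0472
```

```bash
python3 -c "
from h import *
st();go([.5345,.0283,.037],35)"
```

```text
t 1.67 pos [0.5227 0.0426 0.1681] jaw 35.5 app [-0.002  0.001 -1.   ] q [ 0.08  0.33 -0.05  1.2   0.    1.03] F [-0.3  0.4  0.6] w 0.0472
d [ 0.524 -0.075  0.006] w [ 0.018 -0.003 -0.004] rows>= 3.2
```

Request:
{"api": "apply_moves", "payload": {
  "targets": [0.2,-0.07,0.006,0.02,0,0,0.55,0.36,-0.07,0.006,0.02,0,0,0.55,0.44,-0.07,0.006,0.02,0,0,0.55,0.52,-0.07,0.006,0.02,0,0,0.55,0.52,-0.07,0.006,0.02,0,0,0.55]
}}

```text
clock: 2.08
eef_pos: [0.5298, 0.0305, 0.0348]
tool_rot: [-0.212, 0.677, 0.214, 0.671]
ft_force: [-1.2, -0.2, -1.2]
grip_width: 0.047
```

```bash
python3 -c "
from h import *
st();go([.5345,.0283,.037],35)
p,d,X=cloud('wrist');save('w1',p)"
```

```text
t 2.08 pos [0.5298 0.0305 0.0348] jaw 35.1 app [-0.009  0.    -1.   ] q [ 0.06  0.47 -0.21  0.9   0.    1.01] F [-1.2 -0.2 -1.2] w 0.047
d [-0.009 -0.018  0.01 ] w [ 0.005 -0.015 -0.011] rows>= 0.1
```

View pics/w1.png

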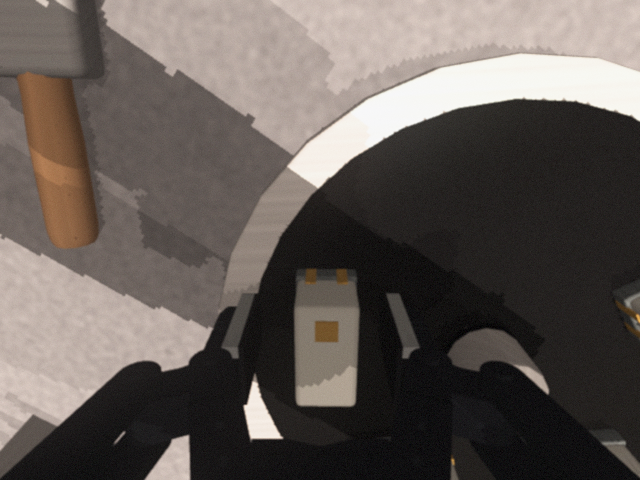

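Request:
{"api": "apply_moves", "payload": {
  "targets": [-0.009,-0.018,0.01,0,0,0,0.55,-0.009,-0.018,0.01,0,0,0,0,-0.009,-0.018,0.01,0,0,0,0,-0.009,-0.018,0.01,0,0,0,0,-0.009,-0.018,0.01,0,0,0,0,-0.009,-0.018,0.01,0,0,0,0,-0.009,-0.018,0.01,0,0,0,0,-0.15,-0.018,0.01,0,0,0,0,-0.3,-0.018,0.01,0,0,0,0,-0.45,-0.018,0.01,0,0,0,0,-0.6,-0.018,0.01,0,0,0,0,-0.65,-0.018,0.01,0,0,0,0]
}}

```text
clock: 3.13
eef_pos: [0.5423, 0.0263, 0.2089]
tool_rot: [-0.213, 0.67, 0.211, 0.679]
ft_force: [0.4, 0.3, -0.2]
grip_width: 0.0228
```

```bash
python3 -c "
from h import *
st();go([.4543,.2726,.2],-11.7)
p,d,X=cloud('wrist');save('w2',p)"
```

```text
t 3.13 pos [0.5423 0.0263 0.2089] jaw 34.9 app [ 0.012  0.001 -1.   ] q [0.05 0.33 0.06 1.3  0.   1.01] F [ 0.4  0.3 -0.2] w 0.0228
d [0.032 1.009 0.275] w [1.628 0.024 0.003] rows>= 6.5
```

View pics/w2.png

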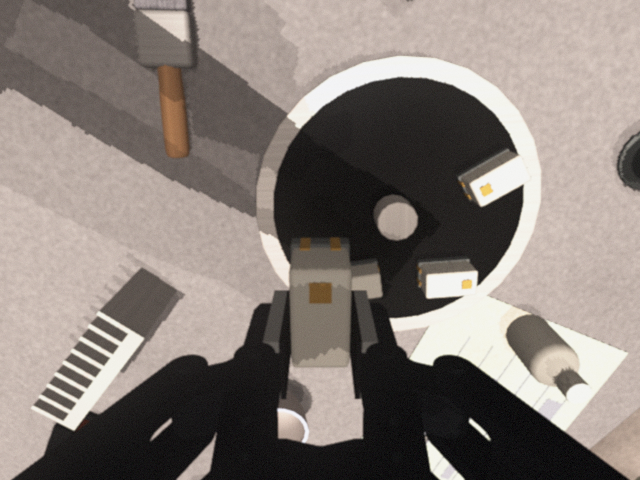

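Request:
{"api": "apply_moves", "payload": {
  "targets": [0.03,1,0.27,1,0,0,0,0.03,1,0.27,1,0,0,0,0.03,1,0.27,1,0,0,0,0.03,1,0.27,1,0,0,0,0.03,1,0.27,1,0,0,0,0.03,1,0.27,1,0,0,0,0.03,1,0.27,1,0,0,0,0.03,1,0.27,1,0,0,0]
}}

```text
clock: 3.85
eef_pos: [0.4491, 0.274, 0.1934]
tool_rot: [-0.041, 0.706, 0.042, 0.706]
ft_force: [1.0, 0.6, -0.2]
grip_width: 0.0226
```

```bash
python3 -c "
from h import *
st();go([.4543,.2726,.17],-11.7)"
```

```text
t 3.85 pos [0.4491 0.274  0.1934] jaw 6.7 app [-0.001  0.002 -1.   ] q [0.55 0.31 0.   1.26 0.   2.  ] F [ 1.   0.6 -0.2] w 0.0226
d [ 0.094 -0.008  0.02 ] w [ 0.642 -0.002 -0.003] rows>= 2.6
```

Request:
{"api": "apply_moves", "payload": {
  "targets": [0.08,-0.008,0.02,0.64,0,0,0,0.08,-0.008,0.02,0.64,0,0,0,0.08,-0.008,0.02,0.64,0,0,0,0.08,-0.008,0.02,0.64,0,0,0,0.08,-0.008,0.02,0.64,0,0,0,0.08,-0.008,0.02,0.64,0,0,0]
}}

```text
clock: 4.35
eef_pos: [0.4568, 0.2679, 0.1739]
tool_rot: [0.074, 0.703, -0.074, 0.703]
ft_force: [0.0, 0.2, -0.7]
grip_width: 0.0228
```

```bash
python3 -c "
from h import *
st();go([.4543,.2726,.143],-11.7)
p,d,X=cloud('scene');save('s1',p,(280,30,480,200),4)"
```

```text
t 4.35 pos [0.4568 0.2679 0.1739] jaw -12.0 app [ 0.  0. -1.] q [ 0.53  0.33 -0.03  1.22 -0.    2.31] F [ 0.   0.2 -0.7] w 0.0228
d [ 0.124  0.016 -0.014] w [-0.01  0.   -0.  ] rows>= 0.8
```

View pics/s1.png

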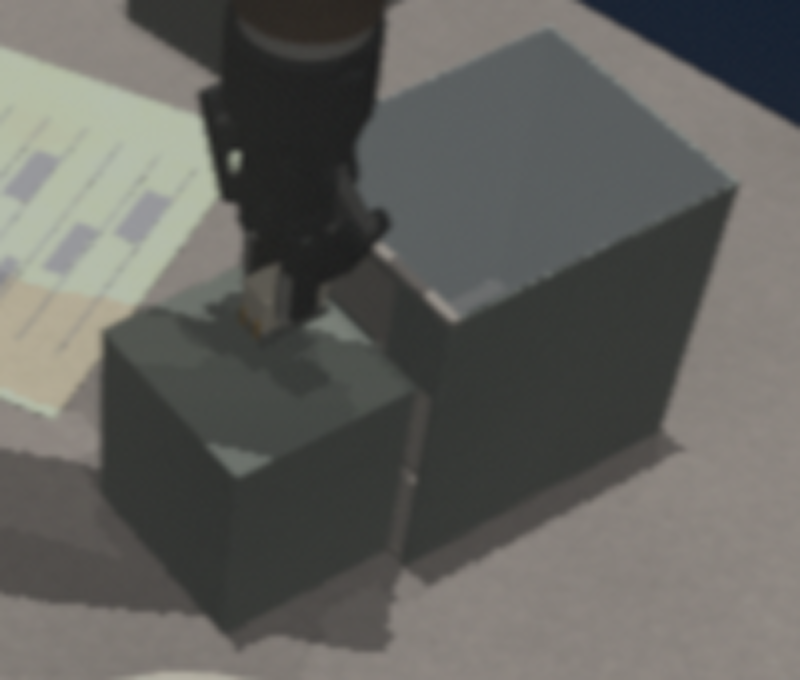

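Request:
{"api": "apply_moves", "payload": {
  "targets": [0.06,0.016,-0.014,0,0,0,0,0.124,0.016,-0.014,0,0,0,0,0.124,0.016,-0.014,0,0,0,0,0.124,0.016,-0.014,0,0,0,0.5,0.124,0.016,-0.014,0,0,0,0.5,0.124,0.016,-0.014,0,0,0,0.5,0.124,0.016,-0.014,0,0,0,0.5,0.12,-0.07,-0.014,0,0,0,0.5,0.12,-0.15,-0.014,0,0,0,0.5,0.12,-0.15,-0.014,0,0,0,0.5,0.12,-0.15,-0.014,0,0,0,0,0.12,-0.15,-0.014,0,0,0,0]
}}

```text
clock: 5.4
eef_pos: [0.4457, 0.2327, 0.1439]
tool_rot: [0.074, 0.703, -0.074, 0.703]
ft_force: [-0.7, -0.5, 0.6]
grip_width: 0.0195
```

```bash
python3 -c "
from h import *
st();
p,d,X=cloud('wrist');save('w3',p);p,d,X=cloud('top');save('t3',p,(20,230,260,380),3)"
```

```text
t 5.4 pos [0.4457 0.2327 0.1439] jaw -12.0 app [ 0.001  0.001 -1.   ] q [ 0.48  0.3  -0.15  1.12  0.    2.26] F [-0.7 -0.5  0.6] w 0.0195
```

View pics/w3.png

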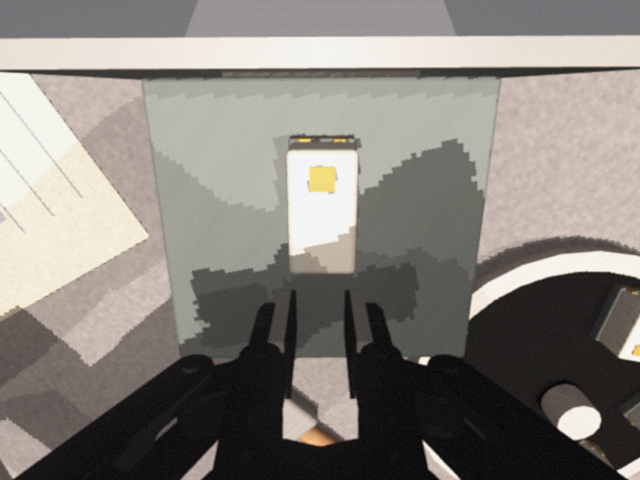

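View pics/t3.png

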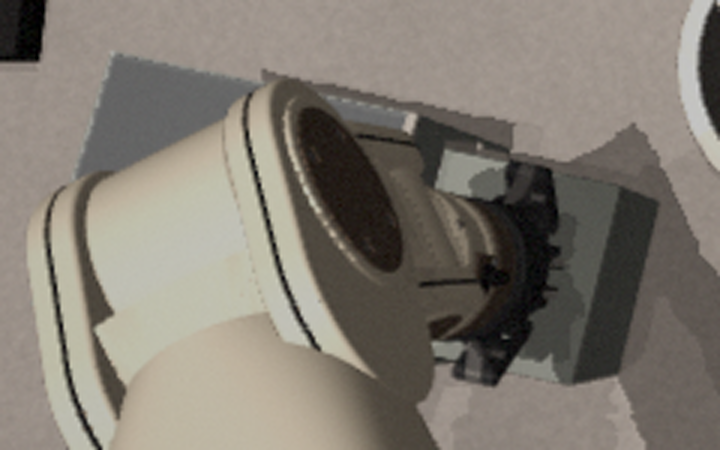

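Request:
{"api": "apply_moves", "payload": {
  "targets": [0,0,0,0,0,0,0,0,0.05,0,0,0,0,0,0,0.1,0,0,0,0,0,0,0.15,0,0,0,0,0,0,0.2,0,0,0,0,0,0,0.24,0,0,0,0,0,0,0.27,0,0,0,0,0,0,0.29,0,0,0,0,0,0,0.3,0,0,0,0,0,0,0.3,0,0,0,0,0]
}}

```text
clock: 6.33
eef_pos: [0.4609, 0.3061, 0.1436]
tool_rot: [0.074, 0.703, -0.074, 0.703]
ft_force: [-0.5, -0.3, -0.4]
grip_width: 0.0002
```

```bash
python3 -c "
from h import *
st();
p,d,X=cloud('wrist');save('w4',p)"
```

```text
t 6.33 pos [0.4609 0.3061 0.1436] jaw -12.0 app [-0. -0. -1.] q [ 0.59  0.4  -0.01  1.17 -0.    2.37] F [-0.5 -0.3 -0.4] w 0.0002
```

View pics/w4.png

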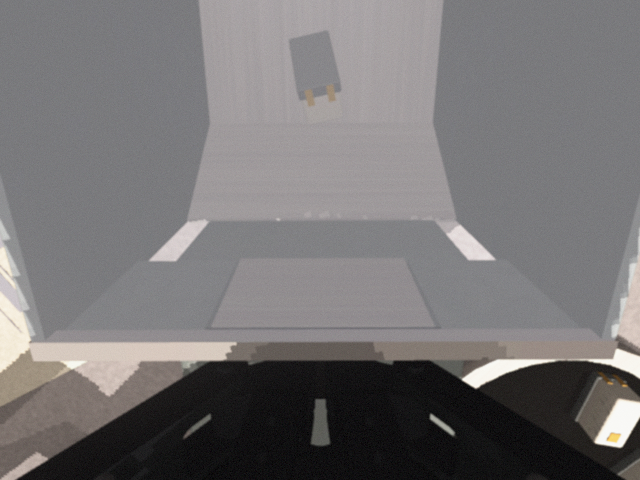

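Relay is inside on the bin's floor (315,70) and the flap hangs shut. Back off, rise and look again.

Request:
{"api": "apply_moves", "payload": {
  "targets": [0,-0.15,0,0,0,0,0,-0.1,-0.3,0,-0.6,0,0,0.4,-0.25,-0.5,0.1,-0.9,0,0,0.55,-0.25,-0.8,0.3,-0.9,0,0,0.55,-0.25,-0.8,0.3,-0.9,0,0,0.55,-0.25,-0.8,0.3,-0.9,0,0,0.55,-0.25,-0.8,0.3,-0.9,0,0,0.55]
}}

```text
clock: 6.97
eef_pos: [0.495, 0.0885, 0.208]
tool_rot: [-0.082, 0.701, 0.081, 0.704]
ft_force: [0.2, 0.3, 0.9]
grip_width: 0.047
```

```bash
python3 m.py|grep -E 'tall|platter'; python3 -c "
from h import *
st();p=np.load('p.npy');save('t5',p)"
```

```text
platter 6253 px [310. 250.] ctr [610.4  27.1] size [238.8 180.9] longdir deg 13.4 z [0.0264 0.0295 0.0328]
tall 209 px [309. 218.] ctr [669.9  34.7] size [42.2 22.7] longdir deg 39.8 z [0.0527 0.0589 0.062 ]
tall 93 px [274. 231.] ctr [640.2 114.7] size [29.3 22.7] longdir deg 67.5 z [0.0536 0.0587 0.0616]
tall 209 px [330. 246.] ctr [607.1 -12.5] size [41.9 21.5] longdir deg 44.0 z [0.053  0.059  0.0621]
tall 172 px [300. 250.] ctr [599.4  51.2] size [29.9 28.1] longdir deg 1.4 z [0.0528 0.0568 0.06  ]
t 7.02 pos [0.4938 0.091  0.2073] jaw 13.3 app [ 0.002  0.    -1.   ] q [ 0.18  0.25 -0.04  1.27 -0.    1.52] F [0.9 0.5 0.7] w 0.0465
```

View pics/t5.png

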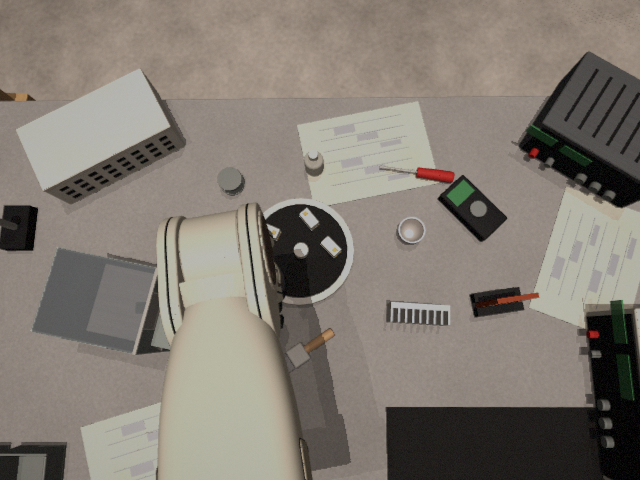

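```bash
python3 -c "
from h import *
go([.6075,-.013,.12],-46)"
```

```text
d [ 0.35  -0.51   0.346] w [ 2.071e+00  4.000e-03 -1.000e-03] rows>= 8.3
```

Request:
{"api": "apply_moves", "payload": {
  "targets": [0,-0.51,0.34,1,0,0,0.55,0,-0.51,0.34,1,0,0,0.55,0,-0.51,0.34,1,0,0,0.55,0,-0.51,0.34,1,0,0,0.55,0,-0.51,0.34,1,0,0,0.55]
}}

```text
clock: 7.43
eef_pos: [0.6084, -0.0122, 0.2048]
tool_rot: [0.094, 0.7, -0.095, 0.701]
ft_force: [1.2, -0.6, -0.3]
grip_width: 0.0471
```

Request:
{"api": "apply_moves", "payload": {
  "targets": [0.2,0,0,1,0,0,0.55,0.2,0,0,1,0,0,0.55,0.2,0,0,1,0,0,0.55,0.2,0,0,1,0,0,0.55,0.2,0,0,1,0,0,0.55,0.2,0,0,1,0,0,0.55]
}}

```text
clock: 7.93
eef_pos: [0.6049, -0.0079, 0.1562]
tool_rot: [0.261, 0.658, -0.261, 0.657]
ft_force: [-0.5, -0.3, 0.2]
grip_width: 0.047
```

```bash
python3 -c "
from h import *
st();go([.6075,-.013,.037],-46);p,d,X=cloud('wrist');save('w6',p)"
```

```text
t 7.93 pos [ 0.6049 -0.0079  0.1562] jaw -43.3 app [-0.001  0.    -1.   ] q [-0.01  0.49  0.17  1.25  0.    2.31] F [-0.5 -0.3  0.2] w 0.047
d [ 0.477 -0.008  0.022] w [ 0.095 -0.002  0.   ] rows>= 2.9
```

View pics/w6.png

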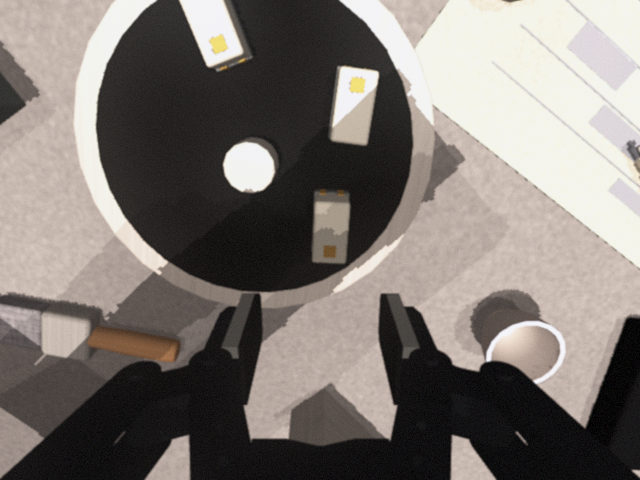

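Request:
{"api": "apply_moves", "payload": {
  "targets": [0.15,-0.008,0.022,0.09,0,0,0.55,0.3,-0.008,0.022,0.09,0,0,0.55,0.38,-0.008,0.022,0.09,0,0,0.55,0.44,-0.008,0.022,0.09,0,0,0.55,0.475,-0.008,0.022,0.09,0,0,0.55,0.475,-0.008,0.022,0.09,0,0,0.55,0.475,-0.008,0.022,0.09,0,0,0.55]
}}

```text
clock: 8.57
eef_pos: [0.6084, -0.0141, 0.038]
tool_rot: [0.277, 0.651, -0.276, 0.651]
ft_force: [-0.3, -0.5, -0.2]
grip_width: 0.0468
```

```bash
python3 -c "
from h import *
st();go([.6075,-.013,.037],-46);p,d,X=cloud('wrist');save('w7',p)"
```

```text
t 8.57 pos [ 0.6084 -0.0141  0.038 ] jaw -46.0 app [ 0.  0. -1.] q [-0.02  0.59  0.02  0.99  0.    2.35] F [-0.3 -0.5 -0.2] w 0.0468
d [ 0.004  0.001 -0.006] w [-0.002  0.    -0.001] rows>= 0.0
```

View pics/w7.png

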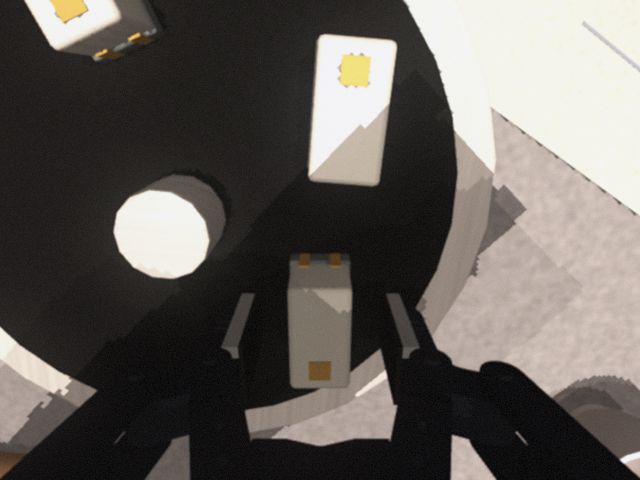

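Request:
{"api": "apply_moves", "payload": {
  "targets": [0.004,0,0,0,0,0,0,0.004,0,0,0,0,0,0,0.004,0,0,0,0,0,0,0.004,0,0,0,0,0,0,0.004,0,0,0,0,0,0,0.004,0,0,0,0,0,0,-0.15,0,0,0,0,0,0,-0.3,0,0,0,0,0,0,-0.45,0,0,0,0,0,0,-0.6,0,0,0,0,0,0,-0.63,0,0,0,0,0,0]
}}

```text
clock: 9.53
eef_pos: [0.6114, -0.0145, 0.2028]
tool_rot: [0.279, 0.647, -0.275, 0.654]
ft_force: [1.1, -0.7, 0.5]
grip_width: 0.0227
```

```bash
python3 -c "
from h import *
st();go([.4543,.2726,.19],-11.7)"
```

```text
t 9.53 pos [ 0.6114 -0.0145  0.2028] jaw -46.1 app [ 0.012 -0.    -1.   ] q [-0.02  0.47  0.26  1.35 -0.    2.35] F [ 1.1 -0.7  0.5] w 0.0227
d [ 0.043  0.343 -1.264] w [-1.202  0.021 -0.011] rows>= 7.9
```

Request:
{"api": "apply_moves", "payload": {
  "targets": [0,0.27,-1,-1,0,0,0,0,0.27,-1,-1,0,0,0,0,0.27,-1,-1,0,0,0,0,0.27,-1,-1,0,0,0,0,0.27,-1,-1,0,0,0,0,0.27,-1,-1,0,0,0,0,0.27,-1,-1,0,0,0]
}}

```text
clock: 10.12
eef_pos: [0.48, 0.217, 0.1946]
tool_rot: [0.106, 0.7, -0.105, 0.698]
ft_force: [-0.2, -0.4, -1.3]
grip_width: 0.0229
```

```bash
python3 -c "
from h import *
st();go([.4543,.2726,.19],-11.7);go([.4543,.2726,.143],-11.7)"
```

```text
t 10.12 pos [0.48   0.217  0.1946] jaw -17.1 app [-0.002  0.002 -1.   ] q [0.42 0.31 0.01 1.27 0.   2.29] F [-0.2 -0.4 -1.3] w 0.0229
d [ 0.019  0.182 -0.164] w [-0.189 -0.006 -0.002] rows>= 1.5
d [ 0.207  0.182 -0.163] w [-0.189 -0.006 -0.002] rows>= 1.9
```

Request:
{"api": "apply_moves", "payload": {
  "targets": [0,0.18,-0.16,-0.18,0,0,0,0,0.18,-0.16,-0.18,0,0,0,0.05,0.18,-0.16,-0.18,0,0,0,0.12,0.18,-0.16,-0.18,0,0,0,0.16,0.18,-0.16,-0.18,0,0,0,0.16,0.18,-0.16,-0.18,0,0,0,0.16,0.18,-0.16,-0.18,0,0,0]
}}

```text
clock: 10.7
eef_pos: [0.4584, 0.2668, 0.1543]
tool_rot: [0.076, 0.704, -0.077, 0.702]
ft_force: [0.4, 0.2, -0.6]
grip_width: 0.0228
```

```bash
python3 -c "
from h import *
st();go([.4543,.2726,.143],-11.7)"
```

```text
t 10.7 pos [0.4584 0.2668 0.1543] jaw -12.4 app [-0.002 -0.001 -1.   ] q [ 0.53  0.35 -0.05  1.17 -0.    2.31] F [ 0.4  0.2 -0.6] w 0.0228
d [ 0.045  0.019 -0.021] w [-0.023 -0.003  0.003] rows>= 0.3
```

Same place-retreat-close-push sequence.

Request:
{"api": "apply_moves", "payload": {
  "targets": [0.045,0.02,-0.02,-0.02,0,0,0,0.045,0.02,-0.02,-0.02,0,0,0,0.045,0.02,-0.02,-0.02,0,0,0.5,0.045,0.02,-0.02,-0.02,0,0,0.5,0.045,0.02,-0.02,-0.02,0,0,0.5,0.045,0.02,-0.02,-0.02,0,0,0.5,0.04,-0.07,-0.02,-0.02,0,0,0.5,0.04,-0.15,-0.02,-0.02,0,0,0.5,0.04,-0.15,-0.02,-0.02,0,0,0.5,0.04,-0.15,-0.02,-0.02,0,0,0,0.04,-0.15,-0.02,-0.02,0,0,0,0.04,-0.15,-0.02,-0.02,0,0,0]
}}

```text
clock: 11.7
eef_pos: [0.4465, 0.2326, 0.1453]
tool_rot: [0.072, 0.703, -0.072, 0.704]
ft_force: [-0.2, -0.2, -0.4]
grip_width: 0.0068
```

```bash
cat > w.py <<'E'
from h import *
import sys
st();p,d,X=cloud('wrist');save(sys.argv[1],p)
o=bot.get_obs();b=(o['eef_pos'][:2]-[.4645,.3215]);print('binx',b@[.203,.979],'biny',b@[-.979,.203])
E
python3 w.py w8
```

```text
t 11.7 pos [0.4465 0.2326 0.1453] jaw -11.7 app [ 0.001  0.001 -1.   ] q [ 0.48  0.3  -0.14  1.12  0.    2.26] F [-0.2 -0.2 -0.4] w 0.0068
binx -0.09064660194686237 biny -0.0002932269218497149
```

View pics/w8.png

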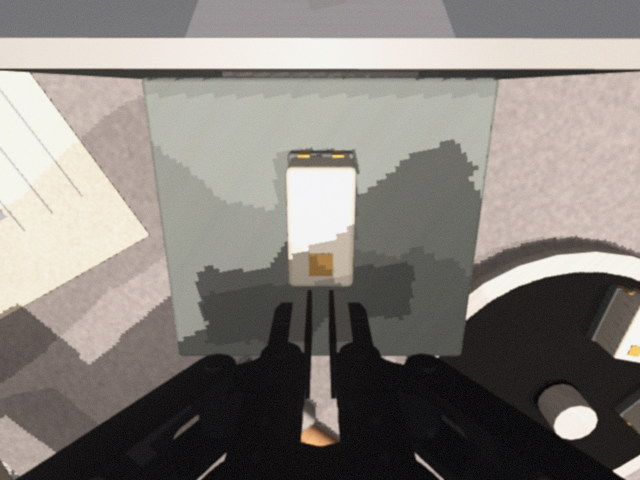

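Request:
{"api": "apply_moves", "payload": {
  "targets": [0,0,0,0,0,0,0,0,0.05,0,0,0,0,0,0,0.1,0,0,0,0,0,0,0.15,0,0,0,0,0,0,0.2,0,0,0,0,0,0,0.24,0,0,0,0,0,0,0.27,0,0,0,0,0,0,0.29,0,0,0,0,0,0,0.3,0,0,0,0,0,0,0.3,0,0,0,0,0]
}}

```text
clock: 12.58
eef_pos: [0.4613, 0.306, 0.1449]
tool_rot: [0.072, 0.703, -0.072, 0.703]
ft_force: [-0.8, -0.3, -0.1]
grip_width: 0.0001
```

```bash
python3 w.py w9
```

```text
t 12.58 pos [0.4613 0.306  0.1449] jaw -11.7 app [-0.  0. -1.] q [ 0.59  0.4  -0.01  1.17  0.    2.36] F [-0.8 -0.3 -0.1] w 0.0001
binx -0.016393458225649152 biny 1.8104946359075653e-05
```

View pics/w9.png

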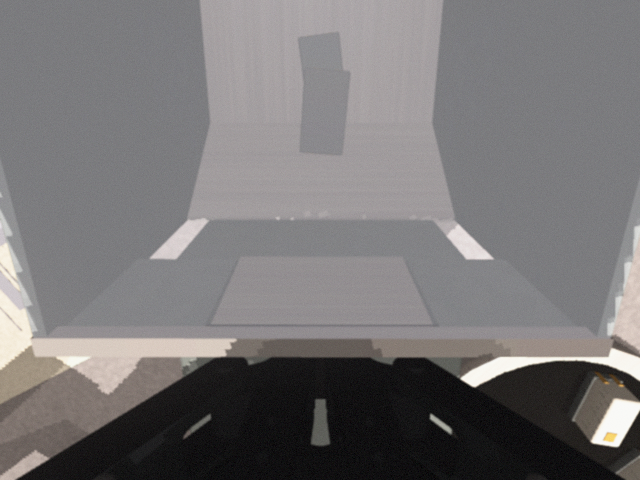

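Request:
{"api": "apply_moves", "payload": {
  "targets": [0,-0.15,0,0,0,0,0,-0.1,-0.3,0,0.2,0,0,0.4,-0.2,-0.5,0.3,0.4,0,0,0.55,-0.2,-0.8,0.3,0.4,0,0,0.55,-0.2,-0.8,0.5,0.4,0,0,0.55,-0.2,-0.8,0.5,0.4,0,0,0.55,-0.2,-0.8,0.5,0.4,0,0,0.55,-0.2,-0.8,0.5,0.4,0,0,0.55]
}}

```text
clock: 13.3
eef_pos: [0.5453, 0.0799, 0.1957]
tool_rot: [0.144, 0.691, -0.145, 0.693]
ft_force: [0.2, 1.0, 0.2]
grip_width: 0.0471
```

```bash
python3 m.py|grep -E 'tall'; python3 w.py w10;python3 -c "
from h import *
go([.6425,.121,.12],-23)"
```

```text
tall 210 px [308. 218.] ctr [669.9  35.1] size [42.1 22.8] longdir deg 40.8 z [0.0523 0.0592 0.0625]
tall 174 px [300. 250.] ctr [599.5  51.2] size [27.9 29.8] longdir deg -0.2 z [0.0522 0.0567 0.0596]
t 13.35 pos [0.5437 0.0817 0.1952] jaw -23.5 app [ 0.  0. -1.] q [ 0.15  0.36  0.07  1.28 -0.    2.13] F [-0.4  0.9  0.8] w 0.047
binx -0.2176083483897497 biny -0.1250084559806868
d [0.3   0.298 0.306] w [-0.012 -0.001 -0.   ] rows>= 3.1
```

View pics/w10.png

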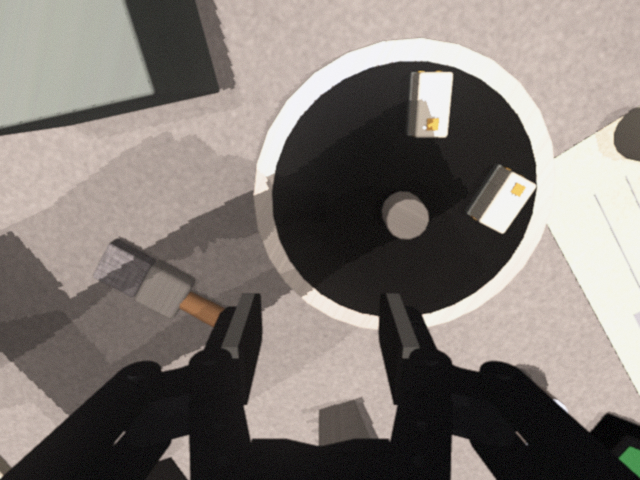

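Request:
{"api": "apply_moves", "payload": {
  "targets": [0.25,0.29,0.3,0,0,0,0.55,0.25,0.29,0.3,0,0,0,0.55,0.25,0.29,0.3,0,0,0,0.55,0.25,0.29,0.3,0,0,0,0.55,0.25,0.29,0.3,0,0,0,0.55,0.25,0.29,0.3,0,0,0,0.55]
}}

```text
clock: 13.9
eef_pos: [0.639, 0.1222, 0.1322]
tool_rot: [0.141, 0.694, -0.142, 0.692]
ft_force: [0.3, -0.3, 1.1]
grip_width: 0.0473
```

```bash
cat > wm.py <<'E'
from h import *
p,d,X=cloud('wrist');z=X[...,2]
m=((z>.047)&(z<.075)).astype(np.uint8)
m[:, :]&=(np.arange(480)[:,None]<500)
nn,lab,s,ce=cv2.connectedComponentsWithStats(m)
for i in range(1,nn):
    if s[i,4]<300: continue
    q=X[lab==i];q=q[np.isfinite(q[:,0])]
    q=q[q[:,2]>np.percentile(q[:,2],60)-.004]
    r=cv2.minAreaRect((q[:,:2]*1000).astype(np.float32));b=cv2.boxPoints(r);e=b[1]-b[0];f=b[2]-b[1];L=e if np.hypot(*e)>np.hypot(*f) else f
    print(s[i,4],ce[i].round(),np.round(r[0],1),np.round(r[1],1),np.degrees(np.arctan2(L[1],L[0])).round(1),np.percentile(q[:,2],[5,50,95]).round(4))
E
python3 wm.py;python3 -c "
from h import *
st();go([.6425,.121,.037],-23)"
```

```text
4870 [ 27. 166.] [512.3 225.7] [74.   3.7] 77.6 [0.0589 0.0659 0.0739]
2757 [327. 240.] [644.1 120.6] [42.4 22.4] 66.8 [0.0579 0.0593 0.0604]
2802 [618. 278.] [795.2  28.1] [40.4 19.8] 73.2 [0.0574 0.0624 0.0696]
745 [435. 323.] [686.7  42.6] [14.3 28. ] -86.6 [0.0567 0.0593 0.0604]
1891 [309. 353.] [602.   51.5] [31.  31.6] -85.3 [0.0552 0.0573 0.0583]
t 13.95 pos [0.6396 0.1219 0.1339] jaw -23.1 app [ 0.001  0.    -1.   ] q [0.19 0.59 0.28 1.26 0.   2.16] F [-0.3  1.1  0.6] w 0.0468
d [0.388 0.001 0.012] w [-0.005  0.001 -0.001] rows>= 2.3
```

Request:
{"api": "apply_moves", "payload": {
  "targets": [0.12,0,0.012,0,0,0,0.55,0.25,0,0.012,0,0,0,0.55,0.32,0,0.012,0,0,0,0.55,0.385,0,0.012,0,0,0,0.55,0.385,0,0.012,0,0,0,0.55,0.385,0,0.012,0,0,0,0.55,0.385,0,0.012,0,0,0,0,0.385,0,0.012,0,0,0,0,0.385,0,0.012,0,0,0,0,0.385,0,0.012,0,0,0,0,0.385,0,0.012,0,0,0,0,0.385,0,0.012,0,0,0,0]
}}

```text
clock: 14.95
eef_pos: [0.6452, 0.1203, 0.0398]
tool_rot: [0.143, 0.691, -0.142, 0.694]
ft_force: [-0.4, -1.1, 7.5]
grip_width: 0.0227
```

```bash
python3 w.py w11;python3 -c "
from h import *
go([.6425,.121,.2],-23)"
```

```text
t 14.95 pos [0.6452 0.1203 0.0398] jaw -23.2 app [ 0.005  0.001 -1.   ] q [ 0.18  0.67  0.17  1.06 -0.    2.16] F [-0.4 -1.1  7.5] w 0.0227
binx -0.16031485256790612 biny -0.21772536059799272
d [-0.641  0.    -0.008] w [-0.008  0.009 -0.006] rows>= 3.8
```

View pics/w11.png

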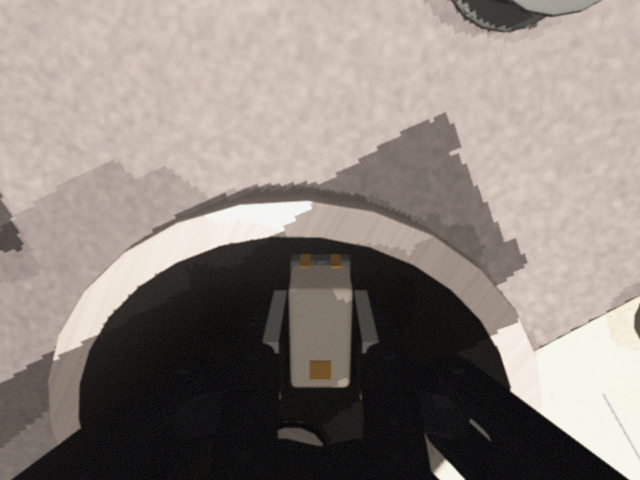

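Request:
{"api": "apply_moves", "payload": {
  "targets": [-0.15,0,0,0,0,0,0,-0.3,0,0,0,0,0,0,-0.45,0,0,0,0,0,0,-0.6,0,0,0,0,0,0,-0.64,0,0,0,0,0,0]
}}

```text
clock: 15.42
eef_pos: [0.6465, 0.1207, 0.2055]
tool_rot: [0.144, 0.688, -0.14, 0.697]
ft_force: [0.4, -0.5, 0.2]
grip_width: 0.0226
```

```bash
python3 -c "
from h import *
P=np.array([.4543,.2726])+.018*np.array([-.979,.203])
print(P)
st();go([*P,.19],-11.7)"
```

```text
[0.436678 0.276254]
t 15.42 pos [0.6465 0.1207 0.2055] jaw -23.2 app [ 0.013  0.003 -1.   ] q [0.18 0.56 0.42 1.42 0.   2.16] F [ 0.4 -0.5  0.2] w 0.0226
d [ 0.052  0.241 -1.017] w [-0.402  0.024 -0.013] rows>= 6.3
```

Request:
{"api": "apply_moves", "payload": {
  "targets": [0.03,0.24,-1,-0.4,0.02,-0.01,0,0.03,0.24,-1,-0.4,0.02,-0.01,0,0.03,0.24,-1,-0.4,0.02,-0.01,0,0.03,0.24,-1,-0.4,0.02,-0.01,0,0.03,0.24,-1,-0.4,0.02,-0.01,0,0.03,0.24,-1,-0.4,0.02,-0.01,0,0.03,0.24,-1,-0.4,0.02,-0.01,0,0.03,0.24,-1,-0.4,0.02,-0.01,0]
}}

```text
clock: 16.08
eef_pos: [0.435, 0.2753, 0.1897]
tool_rot: [0.07, 0.707, -0.071, 0.7]
ft_force: [0.7, 0.1, -0.5]
grip_width: 0.0228
```

```bash
python3 -c "
from h import *
st();go([.4367,.2763,.145],-11.7)"
```

```text
t 16.08 pos [0.435  0.2753 0.1897] jaw -11.5 app [-0.01  -0.001 -1.   ] q [ 0.56  0.3  -0.03  1.25  0.    2.33] F [ 0.7  0.1 -0.5] w 0.0228
d [0.179 0.006 0.008] w [ 0.008 -0.02   0.006] rows>= 1.1
```

Request:
{"api": "apply_moves", "payload": {
  "targets": [0.06,0.006,0.008,0,0,0,0,0.12,0.006,0.008,0,0,0,0,0.175,0.006,0.008,0,0,0,0,0.175,0.006,0.008,0,0,0,0,0.175,0.006,0.008,0,0,0,0.5,0.175,0.006,0.008,0,0,0,0.5,0.175,0.006,0.008,0,0,0,0.5,0.175,0.006,0.008,0,0,0,0.5,0.17,-0.08,0.008,0,0,0,0.5,0.17,-0.16,0.008,0,0,0,0.5,0.17,-0.16,0.008,0,0,0,0.4,0.17,-0.16,0.008,0,0,0,0]
}}

```text
clock: 17.08
eef_pos: [0.4305, 0.2335, 0.1468]
tool_rot: [0.072, 0.707, -0.074, 0.7]
ft_force: [0.1, 0.8, 0.5]
grip_width: 0.023
```

```bash
python3 w.py w12
```

```text
t 17.08 pos [0.4305 0.2335 0.1468] jaw -11.8 app [-0.011 -0.001 -1.   ] q [ 0.49  0.28 -0.17  1.13  0.    2.27] F [0.1 0.8 0.5] w 0.023
binx -0.09228811085976779 biny 0.015203552009460268
```

View pics/w12.png

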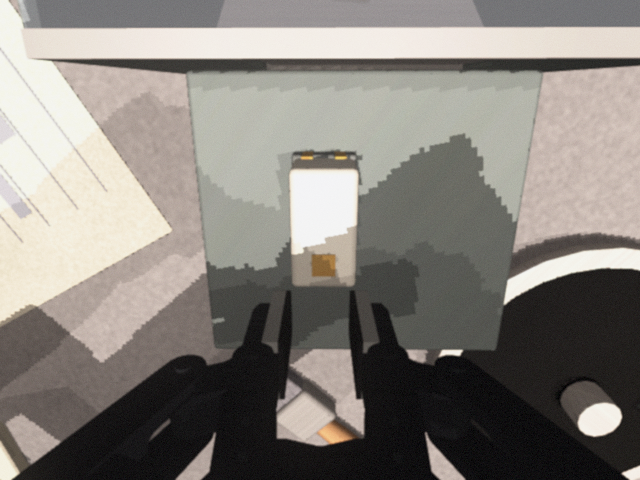

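Request:
{"api": "apply_moves", "payload": {
  "targets": [0,0,0,0,0,0,0,0,0,0,0,0,0,0,0,0.05,0,0,0,0,0,0,0.1,0,0,0,0,0,0,0.15,0,0,0,0,0,0,0.2,0,0,0,0,0,0,0.24,0,0,0,0,0,0,0.27,0,0,0,0,0,0,0.29,0,0,0,0,0,0,0.305,0,0,0,0,0,0,0.305,0,0,0,0,0]
}}

```text
clock: 18.05
eef_pos: [0.4458, 0.3091, 0.1459]
tool_rot: [0.071, 0.707, -0.073, 0.699]
ft_force: [-0.3, -0.0, 0.3]
grip_width: 0.0002
```

```bash
python3 w.py w13
```

```text
t 18.05 pos [0.4458 0.3091 0.1459] jaw -11.7 app [-0.011 -0.002 -1.   ] q [ 0.6   0.38 -0.02  1.17  0.    2.38] F [-0.3 -0.   0.3] w 0.0002
binx -0.016240070384537775 biny 0.015698415061903805
```

View pics/w13.png

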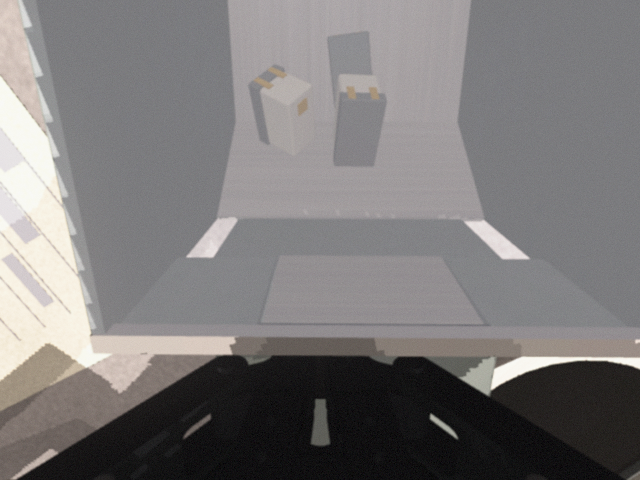

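Request:
{"api": "apply_moves", "payload": {
  "targets": [0,-0.15,0,0,0,0,0,-0.1,-0.3,0,0.2,0,0,0.4,-0.22,-0.5,0.3,0.5,0,0,0.55,-0.22,-0.8,0.4,0.7,0,0,0.55,-0.22,-0.9,0.6,0.9,0,0,0.55,-0.22,-0.95,0.7,0.9,0,0,0.55,-0.22,-0.95,0.7,0.9,0,0,0.55,-0.22,-0.95,0.7,0.9,0,0,0.55,-0.22,-0.95,0.7,0.9,0,0,0.55]
}}

```text
clock: 18.85
eef_pos: [0.5732, 0.0345, 0.2006]
tool_rot: [0.228, 0.671, -0.232, 0.667]
ft_force: [0.2, 0.5, 0.7]
grip_width: 0.047
```

```bash
python3 m.py|grep -E 'tall'; python3 wm.py; python3 w.py w14;python3 -c "
from h import *
go([.6705,.035,.13],-49.5)"
```

```text
3370 [64. 73.] [478.6 206.5] [109.4  51.6] 24.0 [0.061  0.0678 0.0744]
2193 [610.  21.] [793.6  21. ] [15.3 35.2] -78.6 [0.0586 0.0637 0.0707]
2220 [436. 126.] [671.5  34.2] [41.9 22.7] 39.2 [0.0578 0.0593 0.0605]
1540 [341. 168.] [601.7  51.4] [31.  30.8] 1.6 [0.056  0.0573 0.0585]
1330 [356. 423.] [ 477.8 -145. ] [28.7 55.7] -47.2 [0.0604 0.0671 0.0742]
t 18.95 pos [0.5697 0.0388 0.1999] jaw -37.8 app [-0.012 -0.001 -1.   ] q [ 0.07  0.41  0.16  1.33 -0.    2.3 ] F [ 0.1  0.7 -0.4] w 0.047
binx -0.25435688697766634 biny -0.15943244541131932
d [0.275 0.234 0.336] w [ 0.414 -0.016  0.019] rows>= 3.0
```

View pics/w14.png

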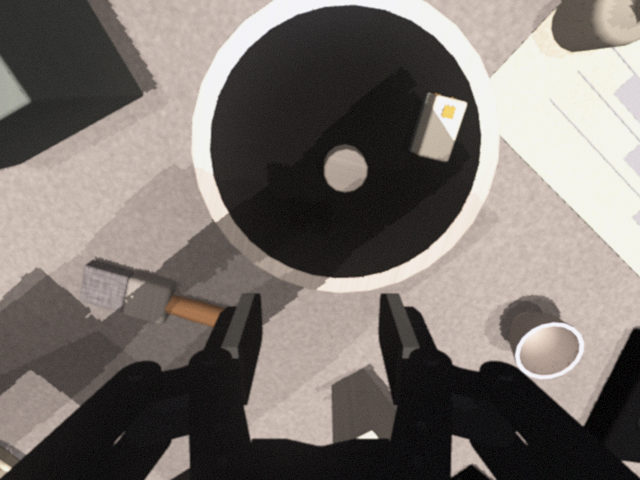

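Request:
{"api": "apply_moves", "payload": {
  "targets": [0.22,0.234,0.336,0.42,-0.016,0.019,0.55,0.22,0.234,0.336,0.42,-0.016,0.019,0.55,0.22,0.234,0.336,0.42,-0.016,0.019,0.55,0.22,0.234,0.336,0.42,-0.016,0.019,0.55,0.22,0.234,0.336,0.42,-0.016,0.019,0.55,0.22,0.234,0.336,0.42,-0.016,0.019,0.55]
}}

```text
clock: 19.5
eef_pos: [0.6699, 0.0372, 0.1441]
tool_rot: [0.296, 0.642, -0.296, 0.642]
ft_force: [0.2, -0.5, 0.1]
grip_width: 0.0466
```

```bash
python3 wm.py; python3 -c "
from h import *
st();go([.6707,.0346,.038],-50)"
```

```text
3895 [488.  70.] [803.5  26.4] [38.5 33.7] 43.0 [0.0593 0.0638 0.0699]
2497 [325. 235.] [672.1  34.2] [42.  22.3] 39.0 [0.058  0.0593 0.0604]
1259 [232. 289.] [604.5  56.6] [19.8 31.3] -21.8 [0.0549 0.0573 0.0583]
t 19.55 pos [0.6703 0.037  0.1455] jaw -49.5 app [ 0.002 -0.    -1.   ] q [ 0.06  0.63  0.38  1.32 -0.    2.49] F [0.  0.6 0.7] w 0.047
d [ 0.43  -0.006  0.008] w [ 0.019  0.003 -0.003] rows>= 2.6
```

Request:
{"api": "apply_moves", "payload": {
  "targets": [0.13,-0.006,0.01,0.04,0,0,0.55,0.26,-0.006,0.01,0.04,0,0,0.55,0.35,-0.006,0.01,0.04,0,0,0.55,0.425,-0.006,0.01,0.04,0,0,0.55,0.425,-0.006,0.01,0.04,0,0,0.55,0.425,-0.006,0.01,0.04,0,0,0.55,0.425,-0.006,0.01,0.04,0,0,0,0.425,-0.006,0.01,0.04,0,0,0,0.425,-0.006,0.01,0.04,0,0,0,0.425,-0.006,0.01,0.04,0,0,0,0.425,-0.006,0.01,0.04,0,0,0,0.425,-0.006,0.01,0.04,0,0,0]
}}

```text
clock: 20.55
eef_pos: [0.6738, 0.0332, 0.0415]
tool_rot: [0.304, 0.637, -0.302, 0.641]
ft_force: [-1.6, -0.2, 7.1]
grip_width: 0.0226
```

Request:
{"api": "apply_moves", "payload": {
  "targets": [-0.15,0,0,0,0,0,0,-0.3,0,0,0,0,0,0,-0.45,0,0,0,0,0,0,-0.6,0,0,0,0,0,0,-0.64,0,0,0,0,0,0]
}}

```text
clock: 20.97
eef_pos: [0.6749, 0.033, 0.2074]
tool_rot: [0.305, 0.634, -0.3, 0.644]
ft_force: [0.6, 0.1, 0.6]
grip_width: 0.0227
```

```bash
python3 w.py w15; python3 -c "
from h import *
P=np.array([.4543,.2726])-.018*np.array([-.979,.203])
print(P)
st();go([*P,.19],-11.7)"
```

```text
t 20.97 pos [0.6749 0.033  0.2074] jaw -50.7 app [ 0.015  0.    -1.   ] q [ 0.05  0.6   0.49  1.45 -0.    2.5 ] F [0.6 0.1 0.6] w 0.0227
binx -0.23963653608387706 biny -0.26476793618736233
[0.471922 0.268946]
t 21.02 pos [0.6751 0.033  0.2071] jaw -50.7 app [ 0.016  0.    -1.   ] q [ 0.05  0.6   0.49  1.44 -0.    2.5 ] F [ 0.5 -0.   1.3] w 0.0226
d [ 0.056 -0.032 -1.246] w [-1.362  0.027 -0.017] rows>= 7.5
```

View pics/w15.png

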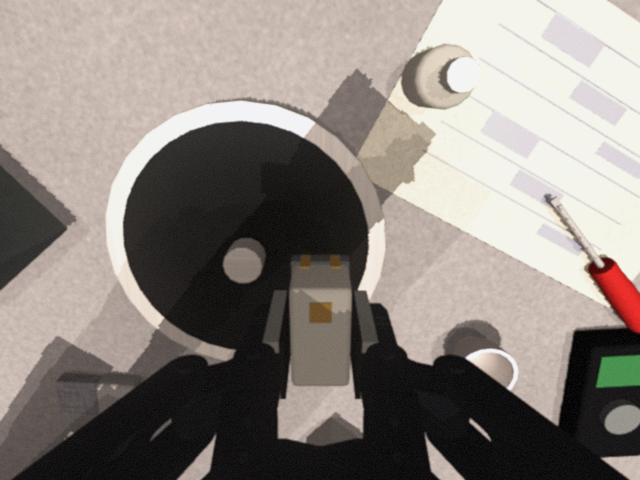

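Request:
{"api": "apply_moves", "payload": {
  "targets": [0.03,-0.02,-1,-1,0.02,-0.01,0,0.03,-0.02,-1,-1,0.02,-0.01,0,0.03,-0.02,-1,-1,0.02,-0.01,0,0.03,-0.02,-1,-1,0.02,-0.01,0,0.03,-0.02,-1,-1,0.02,-0.01,0,0.03,-0.02,-1,-1,0.02,-0.01,0,0.03,-0.02,-1,-1,0.02,-0.01,0,0.03,-0.02,-1,-1,0.02,-0.01,0]
}}

```text
clock: 21.68
eef_pos: [0.5074, 0.2248, 0.1896]
tool_rot: [0.133, 0.698, -0.134, 0.691]
ft_force: [0.6, 0.1, -1.2]
grip_width: 0.0226
```

```bash
python3 -c "
from h import *
st();go([.4719,.269,.18],-11.7)"
```

```text
t 21.68 pos [0.5074 0.2248 0.1896] jaw -21.8 app [-0.011  0.001 -1.   ] q [0.41 0.38 0.09 1.29 0.01 2.37] F [ 0.6  0.1 -1.2] w 0.0226
d [ 0.04   0.111 -0.197] w [-0.352 -0.021  0.005] rows>= 1.4
```

Request:
{"api": "apply_moves", "payload": {
  "targets": [0,0.11,-0.19,-0.35,-0.02,0,0,0,0.11,-0.19,-0.35,-0.02,0,0,0,0.11,-0.19,-0.35,-0.02,0,0,0.02,0.11,-0.19,-0.35,-0.02,0,0,0.05,0.11,-0.19,-0.35,-0.02,0,0,0.05,0.11,-0.19,-0.35,-0.02,0,0]
}}

```text
clock: 22.18
eef_pos: [0.4756, 0.2648, 0.1758]
tool_rot: [0.074, 0.704, -0.076, 0.702]
ft_force: [0.6, -0.1, -0.6]
grip_width: 0.0225
```

```bash
python3 -c "
from h import *
st();go([.4719,.269,.1465],-11.7)"
```

```text
t 22.18 pos [0.4756 0.2648 0.1758] jaw -12.2 app [-0.003 -0.003 -1.   ] q [ 0.51  0.36  0.02  1.24 -0.    2.29] F [ 0.6 -0.1 -0.6] w 0.0225
d [ 0.117  0.014 -0.018] w [-0.017 -0.004  0.008] rows>= 0.7
```

Request:
{"api": "apply_moves", "payload": {
  "targets": [0.06,0.014,-0.018,-0.02,0,0,0,0.115,0.014,-0.018,-0.02,0,0,0,0.115,0.014,-0.018,-0.02,0,0,0,0.115,0.014,-0.018,-0.02,0,0,0.5,0.115,0.014,-0.018,-0.02,0,0,0.5,0.115,0.014,-0.018,-0.02,0,0,0.5,0.115,0.014,-0.018,-0.02,0,0,0.5,0.11,-0.07,-0.018,-0.02,0,0,0.5,0.11,-0.15,-0.018,-0.02,0,0,0.5,0.11,-0.15,-0.018,-0.02,0,0,0.4,0.11,-0.15,-0.018,-0.02,0,0,0]
}}

```text
clock: 23.1
eef_pos: [0.4635, 0.2303, 0.151]
tool_rot: [0.071, 0.703, -0.071, 0.704]
ft_force: [0.3, -0.6, 0.1]
grip_width: 0.0235
```

```bash
python3 w.py w16
```

```text
t 23.1 pos [0.4635 0.2303 0.151 ] jaw -11.5 app [ 0.001 -0.001 -1.   ] q [ 0.46  0.32 -0.1   1.15 -0.    2.23] F [ 0.3 -0.6  0.1] w 0.0235
binx -0.08878090987485683 biny -0.01769478900736304
```

View pics/w16.png

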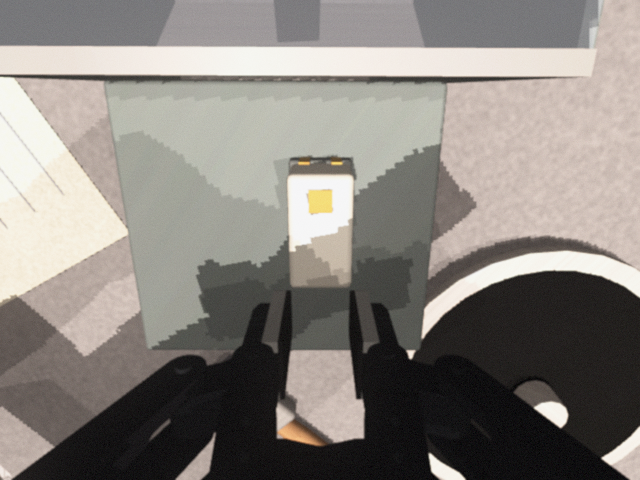

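Request:
{"api": "apply_moves", "payload": {
  "targets": [0.02,0,0,0,0,0,0,0.02,0,0,0,0,0,0,0.02,0.05,0,0,0,0,0,0.02,0.1,0,0,0,0,0,0.02,0.15,0,0,0,0,0,0.02,0.2,0,0,0,0,0,0.02,0.24,0,0,0,0,0,0.02,0.27,0,0,0,0,0,0.02,0.285,0,0,0,0,0,0.02,0.295,0,0,0,0,0,0.02,0.295,0,0,0,0,0]
}}

```text
clock: 24.07
eef_pos: [0.4778, 0.303, 0.1452]
tool_rot: [0.07, 0.704, -0.071, 0.703]
ft_force: [-0.0, -0.7, -0.8]
grip_width: -0.0001
```

```bash
python3 w.py w17
```

```text
t 24.07 pos [0.4778 0.303  0.1452] jaw -11.4 app [-0.001 -0.002 -1.   ] q [ 0.57  0.42  0.03  1.18 -0.    2.34] F [-0.  -0.7 -0.8] w -0.0001
binx -0.015395394571211043 biny -0.01679451952950144
```

View pics/w17.png

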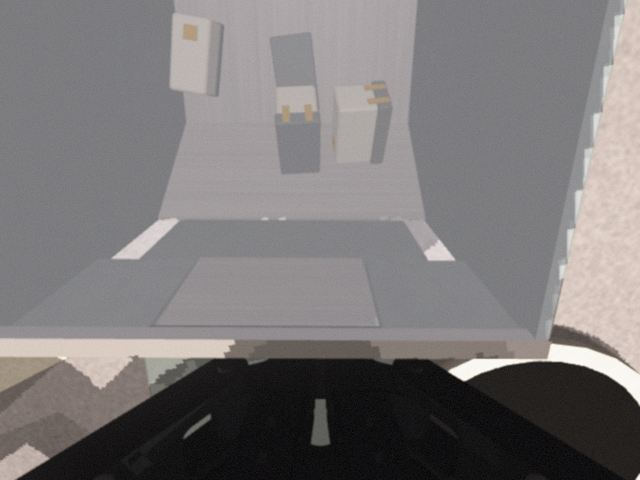

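Request:
{"api": "apply_moves", "payload": {
  "targets": [0,-0.15,0,0,0,0,0,-0.1,-0.3,0,0,0,0,0.3,-0.3,-0.5,0,-0.4,0,0,0.6,-0.3,-1,0,-0.7,0,0,0.6,-0.3,-1,0,-0.7,0,0,0.6,-0.3,-1,0,-0.7,0,0,0.6,-0.3,-1,0,-0.7,0,0,0.6]
}}

```text
clock: 24.7
eef_pos: [0.4272, 0.0552, 0.2218]
tool_rot: [-0.053, 0.705, 0.052, 0.706]
ft_force: [0.4, 0.1, -0.0]
grip_width: 0.0515
```

```bash
python3 -c "
from h import *
st();go([.488,-.367,.225],8.5)"
```

```text
t 24.7 pos [0.4272 0.0552 0.2218] jaw 8.5 app [ 0.001 -0.002 -1.   ] q [ 0.13  0.11 -0.18  1.28 -0.    1.55] F [ 0.4  0.1 -0. ] w 0.0515
d [-0.009 -1.706 -0.009] w [-0.001  0.002  0.004] rows>= 10.2
```

Request:
{"api": "apply_moves", "payload": {
  "targets": [0,-0.9,0,0,0,0,0.6,0,-0.9,0,0,0,0,0.6,0,-0.9,0,0,0,0,0.6,0,-0.9,0,0,0,0,0.6,0,-0.9,0,0,0,0,0.6,0,-0.9,0,0,0,0,0.6]
}}

```text
clock: 25.2
eef_pos: [0.4621, -0.1692, 0.2214]
tool_rot: [-0.052, 0.705, 0.05, 0.706]
ft_force: [0.6, 0.4, -0.2]
grip_width: 0.051
```

Request:
{"api": "apply_moves", "payload": {
  "targets": [-0.01,-0.8,0,0,0,0,0.6,-0.01,-0.8,0,0,0,0,0.6,-0.01,-0.8,0,0,0,0,0.6,-0.01,-0.8,0,0,0,0,0.6,-0.01,-0.8,0,0,0,0,0.6,-0.01,-0.8,0,0,0,0,0.6,-0.01,-0.8,0,0,0,0,0.6]
}}

```text
clock: 25.78
eef_pos: [0.4911, -0.364, 0.2229]
tool_rot: [-0.052, 0.705, 0.052, 0.705]
ft_force: [-0.1, -0.4, -0.3]
grip_width: 0.0518
```

```bash
cat > cm.py <<'E'
from h import *
p,d,X=cloud('wrist');save('w18',p);z=X[...,2]
m=((z>.13)&(z<.16)&(p[...,0].astype(int)>p[...,2].astype(int)+40))
q=X[m];print(m.sum(),np.percentile(q[:,2],[5,50,95]))
q=q[q[:,2]>.14]
r=cv2.minAreaRect((q[:,:2]*1000).astype(np.float32));print(r,cv2.boxPoints(r))
st()
E
python3 cm.py;python3 m.py|grep -E 'tall|card|sink'
```

```text
1950 [0.14436895 0.1454209  0.14647473]
((490.8220520019531, -368.88909912109375), (9.293638229370117, 79.537353515625), 8.498780250549316) [[ 480.3489  -330.24387]
 [ 492.1036  -408.9078 ]
 [ 501.2952  -407.53433]
 [ 489.5405  -328.8704 ]]
t 25.83 pos [ 0.4911 -0.3625  0.2233] jaw 8.5 app [-0.001 -0.    -1.   ] q [-0.64  0.47  0.31  1.42 -0.    0.79] F [0.1 0.1 0.5] w 0.051
tall 173 px [300. 250.] ctr [599.4  51.2] size [30.3 28.3] longdir deg 1.3 z [0.0526 0.0573 0.0603]
card 270 px [514. 299.] ctr [ 489.7 -367.8] size [10.1 81.2] longdir deg -81.5 z [0.1138 0.145  0.1479]
sink 951 px [420. 312.] ctr [ 463.8 -194.3] size [120.3  40.2] longdir deg 86.5 z [0.0563 0.0781 0.0817]
```

View pics/w18.png

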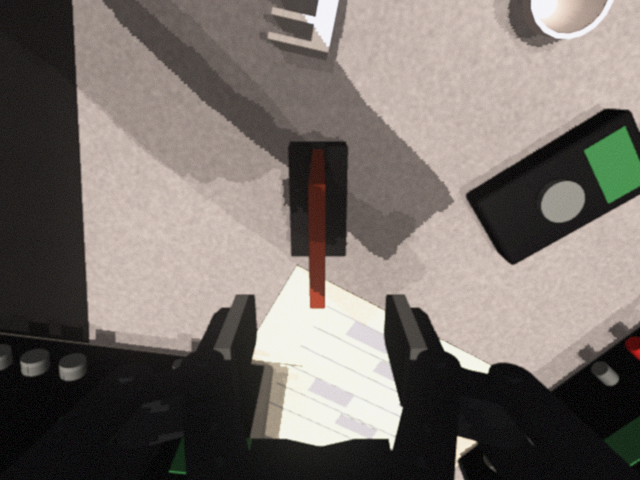

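```bash
python3 -c "
from h import *
go([.4903,-.3683,.113],8.5)"
```

```text
d [ 0.443 -0.026 -0.008] w [ 0.002 -0.001  0.001] rows>= 2.7
```

Request:
{"api": "apply_moves", "payload": {
  "targets": [0.1,-0.026,-0.008,0,0,0,0.6,0.2,-0.026,-0.008,0,0,0,0.6,0.3,-0.026,-0.008,0,0,0,0.6,0.38,-0.026,-0.008,0,0,0,0.6,0.44,-0.026,-0.008,0,0,0,0.6,0.44,-0.026,-0.008,0,0,0,0.6,0.44,-0.026,-0.008,0,0,0,0.6]
}}

```text
clock: 26.47
eef_pos: [0.4905, -0.3672, 0.1139]
tool_rot: [-0.054, 0.706, 0.054, 0.705]
ft_force: [0.5, 0.3, 0.2]
grip_width: 0.0515
```

```bash
python3 w.py w19; python3 -c "
from h import *
go([.4903,-.3683,.113],8.5)"
```

```text
t 26.47 pos [ 0.4905 -0.3672  0.1139] jaw 8.7 app [-0.001 -0.    -1.   ] q [-0.64  0.53  0.13  1.17 -0.    0.78] F [0.5 0.3 0.2] w 0.0515
binx -0.6696223114925811 biny -0.16627664701280395
d [ 0.009 -0.    -0.004] w [0.006 0.001 0.004] rows>= 0.1
```

View pics/w19.png

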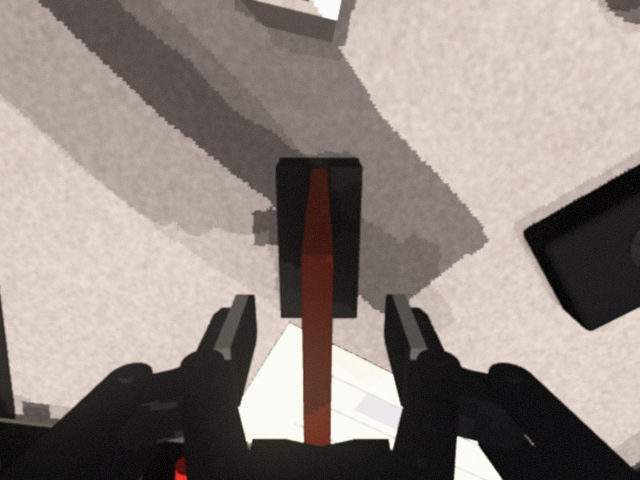

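Request:
{"api": "apply_moves", "payload": {
  "targets": [0.005,0,0,0,0,0,0,0.005,0,0,0,0,0,0,0.005,0,0,0,0,0,0,0.005,0,0,0,0,0,0,0.005,0,0,0,0,0,0,0.005,0,0,0,0,0,0,0.005,0,0,0,0,0,0,0.005,0,0,0,0,0,0]
}}

```text
clock: 27.18
eef_pos: [0.4912, -0.3695, 0.1139]
tool_rot: [-0.054, 0.705, 0.052, 0.706]
ft_force: [-2.0, -0.5, 6.1]
grip_width: 0.0095
```

```bash
python3 w.py w20
```

```text
t 27.18 pos [ 0.4912 -0.3695  0.1139] jaw 8.6 app [ 0.001 -0.003 -1.   ] q [-0.64  0.53  0.13  1.16 -0.    0.78] F [-2.  -0.5  6.1] w 0.0095
binx -0.6710700671880818 biny -0.16642686776992952
```

Request:
{"api": "apply_moves", "payload": {
  "targets": [-0.06,0,0,0,0,0,0,-0.12,0,0,0,0,0,0,-0.18,0,0,0,0,0,0,-0.24,0,0,0,0,0,0,-0.3,0,0,0,0,0,0,-0.36,0,0,0,0,0,0,-0.4,0,0,0,0,0,0,-0.4,0,0,0,0,0,0,-0.4,0,0,0,0,0,0]
}}

```text
clock: 27.98
eef_pos: [0.491, -0.3689, 0.2125]
tool_rot: [-0.054, 0.705, 0.052, 0.705]
ft_force: [0.7, 0.2, -2.9]
grip_width: 0.0089
```

```bash
python3 w.py w21; python3 -c "
from h import *
p,d,X=cloud('scene');save('s21',p,(50,200,290,420),3)"
```

```text
t 27.98 pos [ 0.491  -0.3689  0.2125] jaw 8.6 app [ 0.    -0.002 -1.   ] q [-0.64  0.48  0.3   1.39 -0.    0.78] F [ 0.7  0.2 -2.9] w 0.0089
binx -0.6703217484031454 biny -0.1655534516522076
```

View pics/w21.png

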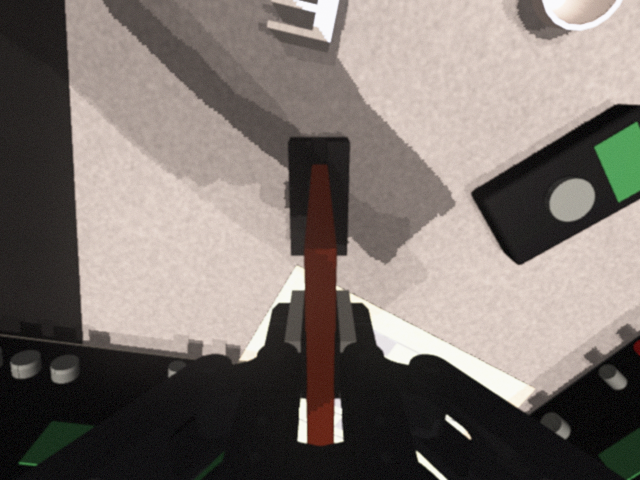

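View pics/s21.png

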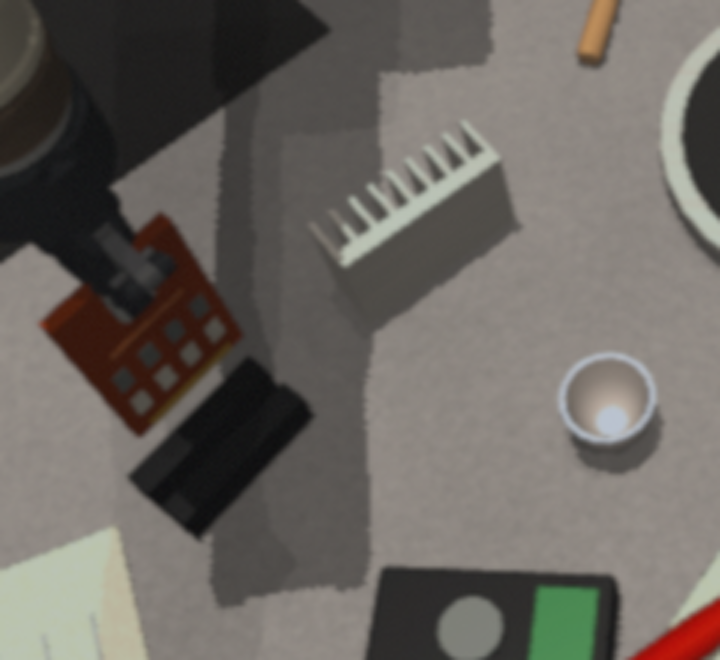

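```bash
cat > k.py <<'E'
from h import *
import sys
z=float(sys.argv[1]);b=float(sys.argv[2]);th=float(sys.argv[3]);s=.108
M=np.array([.4838,-.1954]);xh=np.array([.998,-.061]);t=np.radians(th)
F=b+.005*np.cos(t); T=M+(F-s*np.sin(t))*xh
pos=[*T,z+.005*np.sin(t)+s*np.cos(t)]
print(np.round(pos,4));st();go(pos,-3.5,-th,[.061,.998,0])
E
python3 k.py .1 .03 15
```

```text
[ 0.4907 -0.1958  0.2056]
t 28.08 pos [ 0.4903 -0.3684  0.2112] jaw 8.6 app [-0.002  0.    -1.   ] q [-0.64  0.48  0.3   1.39 -0.    0.78] F [-0.8 -0.2 -1.4] w 0.0092
d [0.022 0.682 0.105] w [ 0.42  -0.525 -0.056] rows>= 4.1
```

Request:
{"api": "apply_moves", "payload": {
  "targets": [0,0.12,0.1,0.07,-0.08,-0.01,0,0,0.24,0.1,0.14,-0.16,-0.02,0,0,0.36,0.1,0.21,-0.24,-0.02,0,0,0.48,0.1,0.28,-0.32,-0.03,0,0,0.6,0.1,0.35,-0.4,-0.04,0,0.01,0.68,0.1,0.42,-0.5,-0.05,0,0.02,0.68,0.1,0.42,-0.525,-0.055,0,0.02,0.68,0.1,0.42,-0.525,-0.055,0,0.02,0.68,0.1,0.42,-0.525,-0.055,0]
}}

```text
clock: 28.83
eef_pos: [0.4897, -0.1971, 0.2069]
tool_rot: [0.018, 0.608, -0.025, 0.793]
ft_force: [0.3, 0.3, -2.1]
grip_width: 0.0091
```

```bash
python3 k.py .1 .03 15; python3 w.py w22
```

```text
[ 0.4907 -0.1958  0.2056]
t 28.83 pos [ 0.4897 -0.1971  0.2069] jaw -3.5 app [ 0.259 -0.017 -0.966] q [-0.44  0.12 -0.24  0.96  0.09  1.21] F [ 0.3  0.3 -2.1] w 0.0091
d [0.006 0.005 0.002] w [0.001 0.001 0.002] rows>= 0.0
t 28.83 pos [ 0.4897 -0.1971  0.2069] jaw -3.5 app [ 0.259 -0.017 -0.966] q [-0.44  0.12 -0.24  0.96  0.09  1.21] F [ 0.3  0.3 -2.1] w 0.0091
binx -0.5029958396843691 biny -0.13081855724633845
```

View pics/w22.png

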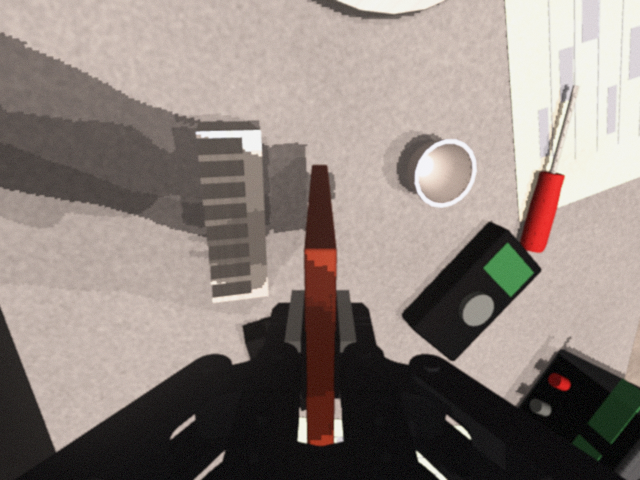

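```bash
python3 k.py .02 .028 15
python3 - <<'E'
from h import *
p,d,X=cloud('wrist');z=X[...,2]
m=(z>.07)&(z<.085);m[:,280:]=False
q=X[m];r=cv2.minAreaRect((q[:,:2]*1000).astype(np.float32));print(m.sum(),r)
E
```

```text
[ 0.4887 -0.1957  0.1256]
t 28.88 pos [ 0.4905 -0.1977  0.2073] jaw -3.5 app [ 0.259 -0.017 -0.966] q [-0.44  0.12 -0.24  0.96  0.09  1.21] F [ 0.8 -0.3 -0.7] w 0.0091
d [ 0.314  0.008 -0.092] w [-0.     0.003  0.003] rows>= 2.0
6672 ((465.0174865722656, -195.5119171142578), (120.60736846923828, 40.1550178527832), 86.3796615600586)
```

Wrist view agrees with the top view on the heat sink (within ~1.2 mm). Lower.

Request:
{"api": "apply_moves", "payload": {
  "targets": [0.08,0.008,-0.02,0,0,0,0,0.16,0.008,-0.045,0,0,0,0,0.24,0.008,-0.065,0,0,0,0,0.31,0.008,-0.085,0,0,0,0,0.31,0.008,-0.085,0,0,0,0,0.31,0.008,-0.085,0,0,0,0]
}}

```text
clock: 29.43
eef_pos: [0.4897, -0.1956, 0.126]
tool_rot: [0.019, 0.609, -0.025, 0.793]
ft_force: [-0.0, 0.1, -1.4]
grip_width: 0.0091
```

```bash
python3 k.py .0 .028 15; python3 w.py w23; python3 -c "
from h import *
p,d,X=cloud('scene');save('s23',p,(110,200,290,350),4)"
```

```text
[ 0.4887 -0.1957  0.1056]
t 29.43 pos [ 0.4897 -0.1956  0.126 ] jaw -3.6 app [ 0.257 -0.016 -0.966] q [-0.43  0.2  -0.38  0.75  0.09  1.21] F [-0.   0.1 -1.4] w 0.0091
d [ 0.078 -0.001 -0.025] w [-0.002 -0.002  0.001] rows>= 0.5
t 29.43 pos [ 0.4897 -0.1956  0.126 ] jaw -3.6 app [ 0.257 -0.016 -0.966] q [-0.43  0.2  -0.38  0.75  0.09  1.21] F [-0.   0.1 -1.4] w 0.0091
binx -0.5012670554245022 biny -0.13074496543934672
```

View pics/s23.png

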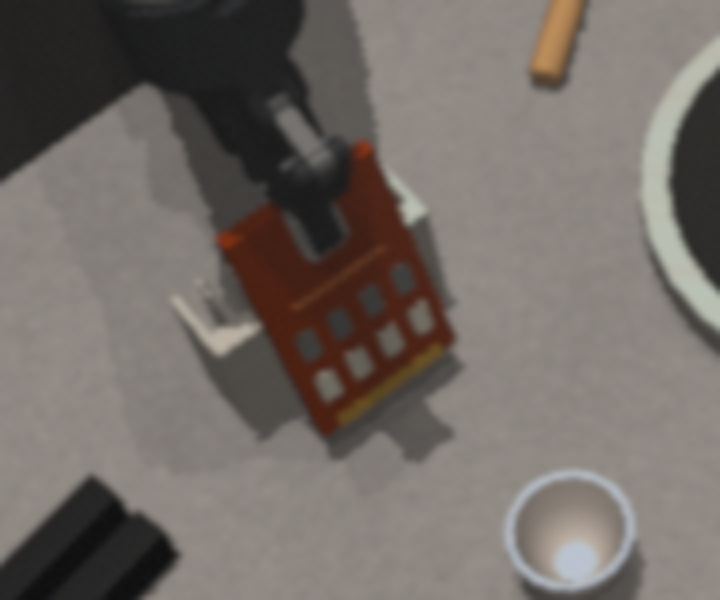

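View pics/w23.png

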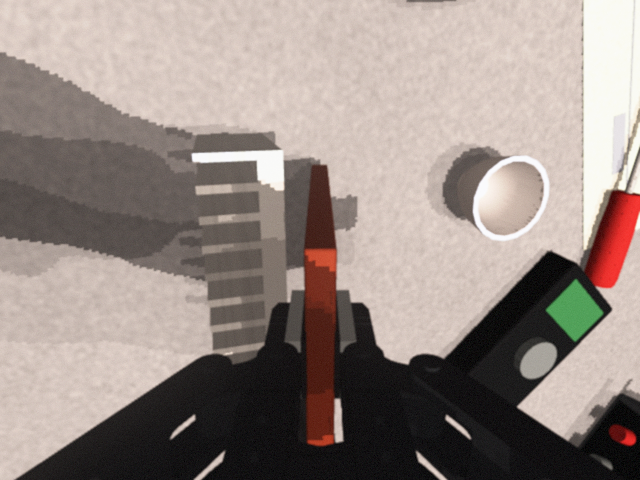

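Request:
{"api": "apply_moves", "payload": {
  "targets": [0.02,0,-0.005,0,0,0,0,0.04,0,-0.011,0,0,0,0,0.055,0,-0.016,0,0,0,0,0.068,0,-0.02,0,0,0,0,0.068,0,-0.02,0,0,0,0,0.068,0,-0.02,0,0,0,0]
}}

```text
clock: 30.03
eef_pos: [0.4893, -0.1949, 0.109]
tool_rot: [0.018, 0.608, -0.024, 0.793]
ft_force: [-0.3, -0.5, -1.8]
grip_width: 0.0086
```

Request:
{"api": "apply_moves", "payload": {
  "targets": [0.004,0,-0.001,0,0,0,0,0.007,0,-0.002,0,0,0,0,0.007,0,-0.002,0,0,0,0,0.007,0,-0.002,0,0,0,0]
}}

```text
clock: 30.37
eef_pos: [0.4896, -0.1951, 0.1076]
tool_rot: [0.018, 0.608, -0.025, 0.794]
ft_force: [0.7, -0.5, -2.1]
grip_width: 0.0094
```

```bash
python3 k.py .0 .029 15;python3 -c "
from h import *
p,d,X=cloud('scene');save('s24',p,(110,200,290,350),4)"
```

```text
[ 0.4897 -0.1958  0.1056]
t 30.37 pos [ 0.4896 -0.1951  0.1076] jaw -3.5 app [ 0.26  -0.017 -0.965] q [-0.43  0.22 -0.41  0.7   0.09  1.21] F [ 0.7 -0.5 -2.1] w 0.0094
d [ 0.008 -0.003 -0.001] w [0.    0.004 0.002] rows>= 0.1
```

View pics/s24.png

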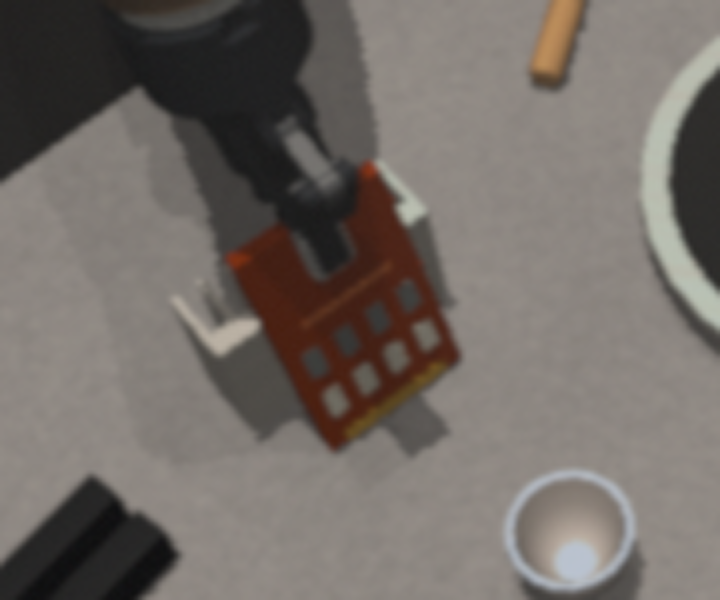

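Request:
{"api": "apply_moves", "payload": {
  "targets": [0.004,0,-0.001,0,0,0,0,0.008,0,-0.002,0,0,0,0,0.008,0,-0.002,0,0,0,0,0.008,0,-0.002,0,0,0,0]
}}

```text
clock: 30.75
eef_pos: [0.4897, -0.1951, 0.1055]
tool_rot: [0.018, 0.608, -0.025, 0.794]
ft_force: [0.7, -0.6, -1.1]
grip_width: 0.0092
```

Request:
{"api": "apply_moves", "payload": {
  "targets": [0.004,0,-0.001,0,0,0,0,0.004,0,-0.001,0,0,0,0,0.004,0,-0.001,0,0,0,0]
}}

```text
clock: 31.0
eef_pos: [0.4899, -0.1952, 0.1055]
tool_rot: [0.018, 0.607, -0.025, 0.794]
ft_force: [-3.3, 0.9, 5.4]
grip_width: 0.0095
```

Request:
{"api": "apply_moves", "payload": {
  "targets": [0,0,0,0,0,0,0.14,0,0,0,0,0,0,0.16,0,0,0,0,0,0,0.18,0,0,0,0,0,0,0.2,0,0,0,0,0,0,0.22,0,0,0,0,0,0,0.25,0,0,0,0,0,0,0.28,0,0,0,0,0,0,0.3,0,0,0,0,0,0,0.32,0,0,0,0,0,0,0.35,0,0,0,0,0,0,0.35,0,0,0,0,0,0,0.35]
}}

```text
clock: 32.0
eef_pos: [0.4896, -0.1951, 0.1044]
tool_rot: [0.018, 0.608, -0.025, 0.793]
ft_force: [-0.6, -0.4, 0.5]
grip_width: 0.03
```

```bash
python3 w.py w25; python3 -c "
from h import *
p,d,X=cloud('scene');save('s25',p,(110,200,290,350),4)"
```

```text
t 32.0 pos [ 0.4896 -0.1951  0.1044] jaw -3.5 app [ 0.26  -0.017 -0.965] q [-0.43  0.22 -0.42  0.69  0.09  1.21] F [-0.6 -0.4  0.5] w 0.03
binx -0.50064353534664 biny -0.1293759726070734
```

View pics/s25.png

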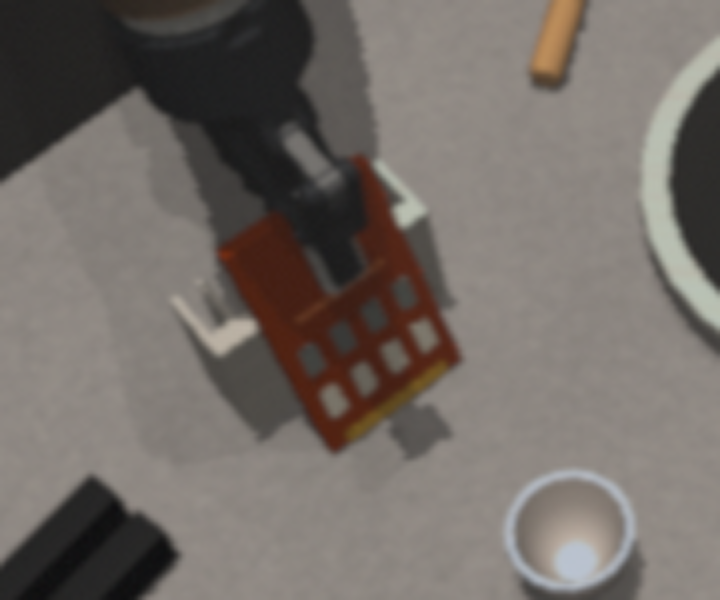

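View pics/w25.png

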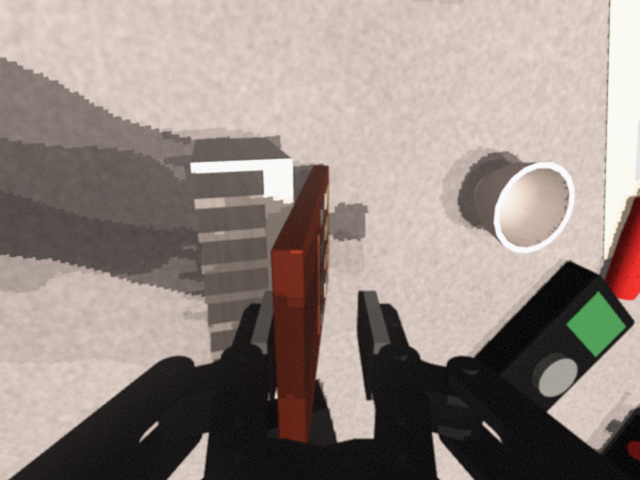

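Request:
{"api": "apply_moves", "payload": {
  "targets": [-0.01,0,0,0,0,0,0.42,-0.02,0,0,0,0,0,0.5,-0.02,0,0,0,0,0,0.58,-0.02,0,0,0,0,0,0.65,-0.02,0,0,0,0,0,0.7,-0.02,0,0,0,0,0,0.7,-0.02,0,0,0,0,0,0.7]
}}

```text
clock: 32.68
eef_pos: [0.4882, -0.195, 0.1092]
tool_rot: [0.018, 0.608, -0.025, 0.793]
ft_force: [-0.1, 0.3, 0.3]
grip_width: 0.0596
```

```bash
python3 w.py w26
```

```text
t 32.68 pos [ 0.4882 -0.195   0.1092] jaw -3.5 app [ 0.26  -0.017 -0.966] q [-0.43  0.21 -0.41  0.7   0.09  1.21] F [-0.1  0.3  0.3] w 0.0596
binx -0.5007833608453601 biny -0.12807147444456254
```

View pics/w26.png

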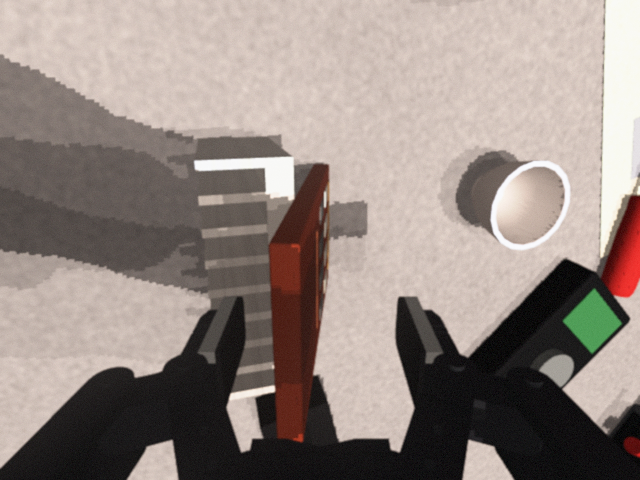

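Card rests on the sink, both fingers clear of it. Retract along the tool.

Request:
{"api": "apply_moves", "payload": {
  "targets": [-0.06,0,0,0,0,0,0.7,-0.12,0,0,0,0,0,0.7,-0.2,0,0,0,0,0,0.7,-0.3,0,0,0,0,0,0.7,-0.4,0,0,0,0,0,0.7,-0.5,0,0,0,0,0,0.7,-0.5,0,0,0,0,0,0.7]
}}

```text
clock: 33.32
eef_pos: [0.4577, -0.1941, 0.2355]
tool_rot: [0.017, 0.605, -0.026, 0.796]
ft_force: [0.3, 0.2, 0.8]
grip_width: 0.0599
```

Request:
{"api": "apply_moves", "payload": {
  "targets": [0,0.1,-0.3,0,0,0,0.7,0,0.1,-0.3,0,0,0,0.7,0,0.1,-0.3,0,0,0,0.7,0,0.1,-0.3,0,0,0,0.7,0,0.1,-0.3,0,0,0,0.7]
}}

```text
clock: 33.73
eef_pos: [0.3857, -0.1639, 0.2108]
tool_rot: [0.018, 0.607, -0.025, 0.794]
ft_force: [1.0, -0.9, 0.4]
grip_width: 0.0595
```

```bash
python3 m.py|grep -E 'tall|card|sink|cover'
python3 - <<'E'
from h import *
st();save('t27',np.load('p.npy'))
p,d,X=cloud('scene');save('s27',p)
m=(p[...,0].astype(int)>p[...,2].astype(int)+35);m[:,230:]=False;m[:200]=False;m[360:]=False
q=X[m];q=q[np.isfinite(q[:,0])]
c=q.mean(0);u,s,v=np.linalg.svd(q-c,full_matrices=False)
n=v[2];k=np.abs((q-c)@n)<.004
c=q[k].mean(0);u,s,v=np.linalg.svd(q[k]-c,full_matrices=False)
xh=np.array([.998,-.061]);yh=np.array([.061,.998]);M=np.array([.4838,-.1954])
e=(q[k][:,:2]-M)
print(k.sum(),'n',v[2],'tilt',np.degrees(np.arcsin(abs(v[2][2]))),'z',np.percentile(q[k][:,2],[1,99]),'x',np.percentile(e@xh,[1,99]),'y',np.percentile(e@yh,[1,99]))
E
```

```text
tall 172 px [301. 250.] ctr [599.3  51.3] size [28.4 30.9] longdir deg -0.9 z [0.0529 0.0569 0.0598]
sink 704 px [416. 304.] ctr [ 474.8 -194.9] size [119.9  62. ] longdir deg 86.5 z [0.0546 0.0789 0.1139]
sink 51 px [404. 316.] ctr [ 458.3 -164.7] size [ 4.2 25. ] longdir deg -4.0 z [0.0585 0.0741 0.0816]
sink 48 px [412. 316.] ctr [ 457.4 -179.3] size [ 4.4 23.2] longdir deg -3.8 z [0.0581 0.0757 0.0817]
sink 51 px [418. 317.] ctr [ 456.5 -193.2] size [ 3.5 25.2] longdir deg -2.8 z [0.057  0.0737 0.0812]
sink 52 px [425. 317.] ctr [ 455.3 -207.8] size [ 4.5 22.9] longdir deg -6.5 z [0.0543 0.0727 0.0812]
sink 65 px [433. 318.] ctr [ 454.5 -222.8] size [ 5.2 24.8] longdir deg -3.1 z [0.0569 0.0766 0.0809]
sink 64 px [440. 319.] ctr [ 453.3 -237.1] size [ 4.7 22.9] longdir deg -2.1 z [0.0519 0.0751 0.0808]
cover 9840 px [ 97. 301.] ctr [484.6 419.1] size [203.5 160.2] longdir deg 78.3 z [0.1901 0.1931 0.1956]
t 33.78 pos [ 0.3864 -0.1642  0.2113] jaw -3.5 app [ 0.262 -0.018 -0.965] q [-0.48 -0.1  -0.46  0.97  0.1   1.17] F [1.2 0.1 0.5] w 0.0593
1401 n [ 0.94078778 -0.02276941  0.33823056] tilt 19.769106857567024 z [0.00619678 0.13593661] x [-0.01341745  0.03827717] y [-0.0387897   0.03349754]
```

View pics/s27.png

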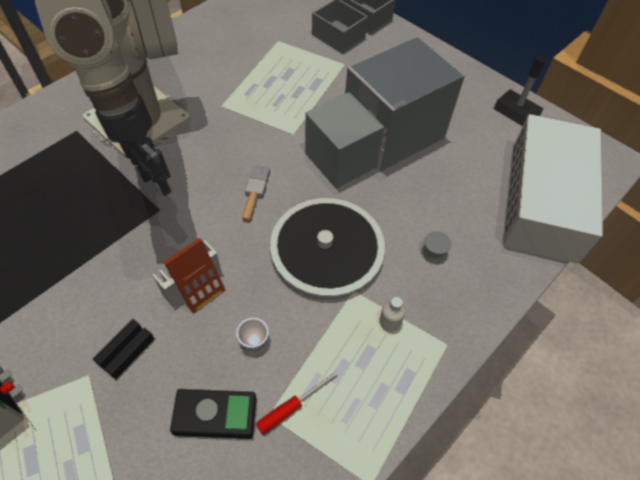

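View pics/t27.png

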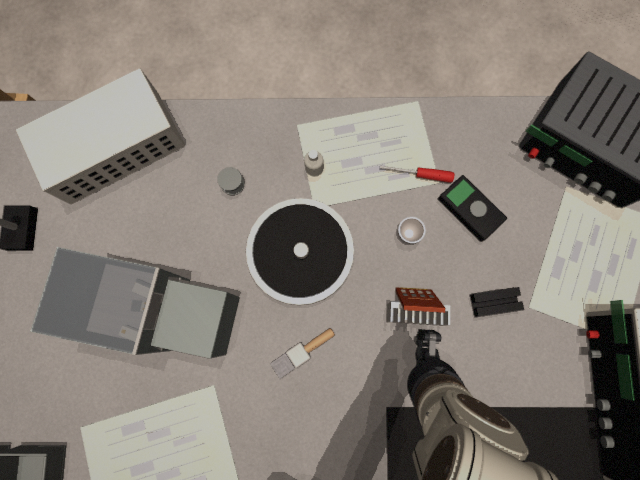

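Request:
{"api": "apply_moves", "payload": {
  "targets": [-0.1,0,0,0,0,0,0.7,-0.1,0,0,0,0,0,0.7,-0.1,0,0,0,0,0,0.7,-0.1,0,0,0,0,0,0.7,-0.1,0,0,0,0,0,0.7,-0.1,0,0,0,0,0,0.7,-0.1,0,0,0,0,0,0.7,-0.1,0,0,0,0,0,0.7,-0.1,0,0,0,0,0,0.7,-0.1,0,0,0,0,0,0.7,-0.1,0,0,0,0,0,0.7,-0.1,0,0,0,0,0,0.7]
}}

```text
clock: 34.83
eef_pos: [0.3785, -0.1631, 0.2345]
tool_rot: [0.018, 0.608, -0.025, 0.794]
ft_force: [-0.5, -0.6, -0.1]
grip_width: 0.0597
```

Run:
```python
from h import *
a=cv2.imread('pics/s27.png')[:,:,::-1].astype(int)
p,d,X=cloud('scene')
df=np.abs(p[230:340,150:300].astype(int)-a[230:340,150:300]).max(2);print('changed px near card',(df>40).sum())
m=(p[...,0].astype(int)>p[...,2].astype(int)+35);m[:,230:]=False;m[:200]=False;m[360:]=False
q=X[m];q=q[np.isfinite(q[:,0])]
for _ in range(2):
    c=q.mean(0);v=np.linalg.svd(q-c,full_matrices=False)[2];q=q[np.abs((q-c)@v[2])<.004]
print('tilt',np.degrees(np.arcsin(abs(v[2][2]))))
p,d,X=cloud('top');save('t28',p,(20,230,260,380),3)
```

```text
changed px near card 0
tilt 19.90454948772685
```

View pics/t28.png

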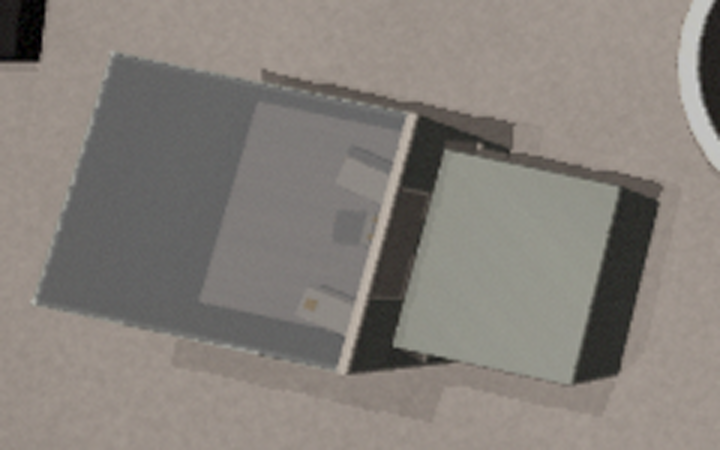

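Run:
```python
from h import *
c=bot.camera_params('top');T=c['T']
for u,v in((352,228),(325,308),(362,175)):
    u=20+u/3;v=230+v/3
    r=T[:3,:3]@np.array([(u-c['cx'])/c['fx'],-(v-c['cy'])/c['fy'],-1])
    for z in(.03,.08):
        X=T[:3,3]+r*(z-T[2,3])/r[2];b=X[:2]-[.4645,.3215];print(z,'binx',round(b@[.203,.979],3),'biny',round(b@[-.979,.203],3))
```

```text
0.03 binx 0.087 biny 0.001
0.08 binx 0.066 biny -0.001
0.03 binx 0.09 biny 0.06
0.08 binx 0.069 biny 0.055
0.03 binx 0.09 biny -0.037
0.08 binx 0.069 biny -0.037
```

All relays lie well inside the bin limits, and nothing near the card is moving. Handing in.

```bash
python3 -c "
from workcell import bot
print(bot.job_done())"
```

```text
the job is handed in; nothing more can be done
None
```

The job is done and handed in at about 35 s of the 210 s allowed; it reports no verdict.

- **Relays:** Four block relays were present. I set each one on the sill and pushed it through the gate with closed fingers. All four were visible inside the bin after the last push. In the final top view I could place three visible pieces, about 66–90 mm behind the gate and within 60 mm of its middle line. The stacked pair in the middle could not be told apart there.
- **Flap:** It looked shut in the view after each push. I judged this by eye and did not measure the angle.
- **Can:** It is still standing on the platter, with its position unchanged to within 1 mm.
- **Card:** It stands on the bench leaning on the heat sink's face at about 20° (0.35 rad), centred within about 3 mm. Two pictures about 1 s apart showed no movement. The camera cannot measure contact force, so the touch on the sink is inferred from the card resting still.
- **Everything else:** The bystanders looked unmoved in the pictures. I saw no relay get knocked aside.
- **Forces:** The highest readings I took were about 7 N, when the fingertips touched the platter in two of the grasps. No check failed, and the camera views agreed to within about 2 mm.

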